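# Change over the irrigant bottles

## Robot

A 7-joint arm with a two-finger parallel gripper is mounted at the origin on a cart in front of the work surface, level with it; the furniture and walls round the work are solid. World frame = base frame: x ahead of the robot, y to its left, z up, the work surface at z = 0. Lengths are in m, angles in rad, forces in N, time in s.
With the tool pointing down it reaches from about 0.425 to 0.875 m from the base axis. Payload 4.7 kg.
Tool frame: the origin (TCP) lies midway between the tips of the shut fingers; the grasp point (between the pads) lies 19 mm behind it (ctrl.grip_depth is the distance from the TCP to the grasp point, in m); z points along the fingers, y is the direction in which the jaws open and shut (so a half turn about z gives the same grasp; the last joint's range is limited). The gripper opens to 87 mm and grips with 3 to 60 N. Pads are 19 mm wide; open, the fingers measure 117 mm over their backs; the gripper's body (75 mm by 190 mm) begins 51 mm behind the grasp point.
Start: joints at [1.34, 0.321, -0.07, 1.45, 0.023, 1.371, -0.057], TCP at [0.158, -0.631, 0.187] pointing down, gripper open.
Joint ranges: [-2.86, 2.86], [-0.3, 2.09], [-1.38, 1.24], [0.06, 2.45], [-1.56, 4.7], [0.09, 2.05], [-2.69, 2.69]. Speed limits (rad/s): [2.57, 2.57, 3.14, 3.14, 3.14, 3.14, 3.14].

## Interface

Orientations are given as a rotation vector (axis times angle).
In Python, from bench import ctrl gives the robot as it stands. The module is installed in compiled form; this text tells all that it offers.
- The arm moves only by the shell command python3 -m inch 'ROWS' [FORCE]. ROWS is JSON, a list of rows, each a list of 5 numbers: the opening, from -1 (shut) to 1 (fully open), so that 0 is half open, then the shift along the tool's x, y, z in mm, then the turn about the tool's z in rad. In form: [[fingers, tx, ty, tz, twist], ...]. A call has 1 to 5 rows; each row shifts and turns the pose as measured when the row begins, along the tool's axes as they then stand; what a row does not reach is not made up. A row lasts 1/8 s, in which the tool goes at most 62.5 mm and 10.7 degrees, less where a joint would pass 70% of its speed; a pose out of reach is approached as far as the arm can. A call is refused whole if a number of a shift passes 62.5 or a number of a turn 0.188, either way. A call with a gripper value outside its range is refused whole. The fingers move at their own pace and stop on an object; FORCE is the grip in N (left out, the last holds). Time passes only in rows, so rows that do not move let the fingers close. It gives the time, the measured TCP pose, the force and the opening at its end, in the units of the state.
- ctrl.get_state(): the state, without advancing time (a new reading comes with each control period).
- ctrl.get_image(name): name is "side" or "top" or "wrist"; returns a dict with "color" (384x512x3 uint8, red, green, blue), "range_z" (384x512 float32, m along the optical axis (not along the pixel's ray), 0 where there is no reading), "K" (3x3 intrinsics, pixels), "R" (3x3) and "t" (3): a world point X has camera coordinates R X + t. Camera axes: x right, y down, z forward; pixel columns grow to the right and rows downward; lengths in m; the calibration is good to about 2 mm. A picture is of the moment at which its call begins.
- ctrl.close_job(): hands the job in, once; it reports no verdict.
The state is a dict: "time": time; "joint_positions": joint angles; "qd": joint speeds; "joint_torque": joint torques, N m; "position": TCP position; "tool_rot": TCP orientation; "ft_force": force on the tool from outside, world axes, zero at the start; "torque": the same for the moment, N m; "grip_width": opening from 0.0 (shut) to 1.0 (fully open).
Only numpy, scipy, OpenCV 4.12 (cv2) and the standard library are available. Lean on these libraries where they do the work, as an engineer would, in place of code of your own. Each camera call takes 0.05 s, during which the arm holds its last target. There are 200 camera calls.

## Task

Change over the irrigant bottles. Press the blue cap of every used amber bottle fully home before lifting that bottle, stand them all upright on the floor of the steel tray, handling the thin glass gently, and stand the white dappen dish upright on the middle of the yellow mixing pad. Only when all that is done, pull the green cap of the fresh white bottle all the way up to open it, and leave the cement pot and the file stand where they are.

Things in the scene. Friction and masses are not known exactly. Their poses are not given: they have to be found in the camera images.
- bottle_0: Used bottle (0 to 4; three to five are present, the others are None): thin amber glass, diameter 34 mm up to 43 mm height, white label and shoulder above that, about 60 g. Origin at the centre of its underside, z up its axis. With its blue cap home it is 69 mm tall, with the cap fully up 79 mm. The glass stands no more than 40 N of total finger force, both fingers added (so hold it with about 10 N a finger, and stop a push well below 25 N).
- cap_0 (a joint): Push-pull cap of bottle_0: blue, round, 22 mm across, 16 mm high, captive on the neck. Slides along the bottle's axis: 0 = pressed fully home, 0.010 m = fully up (an orange stem shows below it). It stays where it is left; pressing it takes about 4 N, then it meets a hard stop.
- cap_0_top (a point): Centre of the flat top of bottle_0's cap.
- bottle_1: Used bottle (0 to 4; three to five are present, the others are None): thin amber glass, diameter 34 mm up to 43 mm height, white label and shoulder above that, about 60 g. Origin at the centre of its underside, z up its axis. With its blue cap home it is 69 mm tall, with the cap fully up 79 mm. The glass stands no more than 40 N of total finger force, both fingers added (so hold it with about 10 N a finger, and stop a push well below 25 N).
- cap_1 (a joint): Push-pull cap of bottle_1: blue, round, 22 mm across, 16 mm high, captive on the neck. Slides along the bottle's axis: 0 = pressed fully home, 0.010 m = fully up (an orange stem shows below it). It stays where it is left; pressing it takes about 4 N, then it meets a hard stop.
- cap_1_top (a point): Centre of the flat top of bottle_1's cap.
- bottle_2: Used bottle (0 to 4; three to five are present, the others are None): thin amber glass, diameter 34 mm up to 43 mm height, white label and shoulder above that, about 60 g. Origin at the centre of its underside, z up its axis. With its blue cap home it is 69 mm tall, with the cap fully up 79 mm. The glass stands no more than 40 N of total finger force, both fingers added (so hold it with about 10 N a finger, and stop a push well below 25 N).
- cap_2 (a joint): Push-pull cap of bottle_2: blue, round, 22 mm across, 16 mm high, captive on the neck. Slides along the bottle's axis: 0 = pressed fully home, 0.010 m = fully up (an orange stem shows below it). It stays where it is left; pressing it takes about 4 N, then it meets a hard stop.
- cap_2_top (a point): Centre of the flat top of bottle_2's cap.
- bottle_3: Used bottle (0 to 4; three to five are present, the others are None): thin amber glass, diameter 34 mm up to 43 mm height, white label and shoulder above that, about 60 g. Origin at the centre of its underside, z up its axis. With its blue cap home it is 69 mm tall, with the cap fully up 79 mm. The glass stands no more than 40 N of total finger force, both fingers added (so hold it with about 10 N a finger, and stop a push well below 25 N).
- cap_3 (a joint): Push-pull cap of bottle_3: blue, round, 22 mm across, 16 mm high, captive on the neck. Slides along the bottle's axis: 0 = pressed fully home, 0.010 m = fully up (an orange stem shows below it). It stays where it is left; pressing it takes about 4 N, then it meets a hard stop.
- cap_3_top (a point): Centre of the flat top of bottle_3's cap.
- bottle_4: Used bottle (0 to 4; three to five are present, the others are None): thin amber glass, diameter 34 mm up to 43 mm height, white label and shoulder above that, about 60 g. Origin at the centre of its underside, z up its axis. With its blue cap home it is 69 mm tall, with the cap fully up 79 mm. The glass stands no more than 40 N of total finger force, both fingers added (so hold it with about 10 N a finger, and stop a push well below 25 N).
- cap_4 (a joint): Push-pull cap of bottle_4: blue, round, 22 mm across, 16 mm high, captive on the neck. Slides along the bottle's axis: 0 = pressed fully home, 0.010 m = fully up (an orange stem shows below it). It stays where it is left; pressing it takes about 4 N, then it meets a hard stop.
- cap_4_top (a point): Centre of the flat top of bottle_4's cap.
- tray: Stainless tray that stays put, 173 x 269 mm, flat floor 2 mm above the worktop (about 140 x 236 mm usable) inside a low rim 11 mm high. Origin at the centre of its underside; its long side runs along its y, its short side along its x.
- fresh_bottle: Fresh bottle: white, squat, diameter 52 mm with a green band, fixed on a heavy dark 64 x 64 mm foot that does not move. Origin at the centre of the foot's underside. Shoulder at 48 mm height, neck 26 mm across up to 56 mm, then the green cap up to 80 mm (closed).
- fresh_cap (a joint): Push-pull cap of the fresh bottle: green, round, 24 mm across, 24 mm high (from 56 to 80 mm above the worktop when closed). Slides straight up: 0 = closed, 0.014 m = fully open (end stop). Stays where it is left; pulling takes about 5 N.
- fresh_cap_top (a point): Centre of the flat top of the green cap.
- cement_pot: Bystander: white pot with a teal lid, 47 mm across, 40 mm tall, loose among the bottles. Origin at the centre of its underside.
- dappen_dish: Dappen dish: small white glass dish, 33 mm across at rim and foot with a narrower waist, 24 mm tall, loose. Origin at the centre of its underside.
- mixing_pad: Yellow mixing pad that stays put: flat block 60 mm (its x) by 90 mm (its y), top 12 mm above the worktop. Origin at the centre of its underside.
- file_stand: Bystander: grey stand of coloured files, 51 x 56 mm, 75 mm tall, loose behind the work. Origin at the centre of its underside.

How it is judged:
By the outcome, as a careful person would: the job done as asked, in the order asked, and still so for the second after the job is handed in, with the robot touching nothing.
Of bottle_0, bottle_1, bottle_2, bottle_3, bottle_4 only 3 to 5 are there at a start; the rules pass over those that are not, and their reading is None.
At some moment in a run one of bottle_0, bottle_1, bottle_2, bottle_3, bottle_4 may be knocked a few centimetres aside while the robot is not near it.
It also fails if it takes over 210 s, if anything falls off the work surface, if the arm or the gripper's body presses on something with over 40 N, if the wrist force passes 120 N, or if a joint passes its speed limit or range.

## Working session

There is one attempt and no reset: what is moved stays moved. The work goes in short steps, Python scripts to look and compute and a shell command to move; the robot and the scene stay as the last step left them, time stands still between calls to the robot, and variables do not carry over. Pictures are saved under pics/ and viewed, about 12 in all and at most 16, crops included, and the job is handed in when it is done.

```bash
mkdir -p pics; cat > h.py <<'E'
import numpy as np, cv2
from bench import ctrl
from scipy.spatial.transform import Rotation as Ro
def shot(n,f=None):
    im=ctrl.get_image(n)
    if f: cv2.imwrite('pics/'+f+'.png',im['color'][...,::-1])
    return im
def ray(im,u,v,z):
    d=im['R'].T@np.linalg.inv(im['K'])@np.array([u,v,1.]); c=-im['R'].T@im['t']
    return c+d*(z-c[2])/d[2]
def cloud(im):
    h,w=im['range_z'].shape; v,u=np.mgrid[:h,:w]; z=im['range_z']
    p=np.stack([u,v,np.ones_like(u)],-1)@np.linalg.inv(im['K']).T*z[...,None]
    return (p-im['t'])@im['R']
def st():
    s=ctrl.get_state(); print('t',round(s['time'],2),'pos',np.round(s['position'],4),'F',np.round(s['ft_force'],1),'w',round(s['grip_width'],3))
    print(np.round(Ro.from_rotvec(s['tool_rot']).as_matrix(),3).tolist(), 'q',np.round(s['joint_positions'],2)); return s
E
python3 - <<'E'
from h import *
st()
ims=[shot(n,n+'0') for n in('top','side')]
for im in ims: print(-im['R'].T@im['t'], im['K'][0,0])
c=np.hstack([i['color'] for i in ims]); 
E
python3 -c "
import cv2,numpy as np
cv2.imwrite('pics/both0.png',np.vstack([cv2.imread('pics/top0.png'),cv2.imread('pics/side0.png')])[:,:])"
```

```text
t 0.0 pos [ 0.1573 -0.63    0.1862] F [ 0.5  0.2 -0. ] w 1.001
[[0.97, 0.242, -0.001], [0.242, -0.97, 0.002], [-0.0, -0.002, -1.0]] q [ 1.34  0.32 -0.07  1.45  0.02  1.37 -0.06]
[ 0.44608057 -0.06423185  1.20207617] 405.0989808380359
[ 0.40164699 -1.16564438  0.74259691] 486.4660096115593
```

View pics/top0.png

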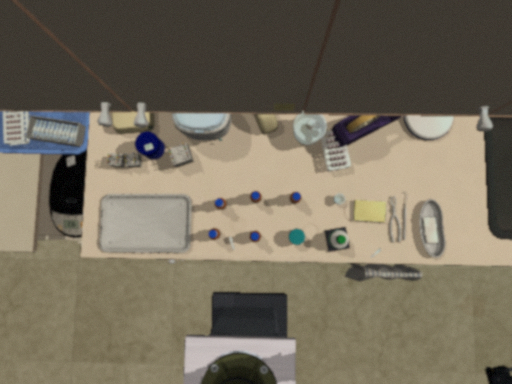

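View pics/side0.png

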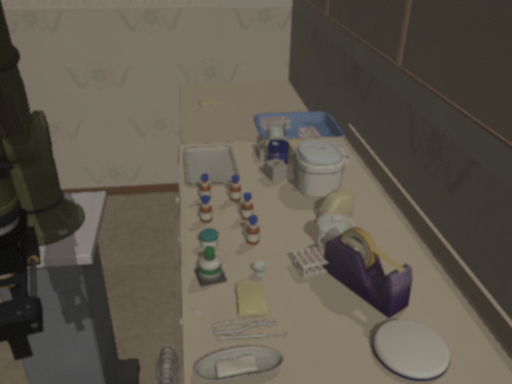

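Top view: five blue caps at (220,203), (255,197), (295,198), (214,234), (254,236). Also visible: teal pot (297,236), green cap (340,238), dish (338,199), pad (369,210), tray (145,222). The side view agrees.

```bash
cat > meas.py <<'E'
from h import *
def blobs(im,lo,hi,amin,zr=(0.0,0.12)):
    hsv=cv2.cvtColor(im['color'],cv2.COLOR_RGB2HSV); m=cv2.inRange(hsv,lo,hi)
    P=cloud(im); m[(P[...,2]<zr[0])|(P[...,2]>zr[1])]=0
    n,l,s,c=cv2.connectedComponentsWithStats(m)
    return [(c[i],s[i,4],P[l==i]) for i in range(1,n) if s[i,4]>=amin]
E
python3 - <<'E'
from meas import *
for n in('top','side'):
    im=shot(n); print(n, np.round(im['R'],2).tolist())
    for name,lo,hi in [('blue',(105,120,50),(130,255,255)),('teal',(80,90,50),(100,255,255)),('green',(50,90,30),(78,255,255)),('yellow',(18,60,120),(35,255,255))]:
        for c,a,P in blobs(im,lo,hi,8,(-.02,.2)):
            zt=np.percentile(P[:,2],90); print(name,c.round(1),a,'med',np.median(P,0).round(4),'ztop',zt.round(4),'ray',ray(im,*c,zt).round(4))
im=shot('top');P=cloud(im)
m=(abs(P[...,0]-.5)<.25)&(P[...,1]>-.5)&(P[...,1]<.6)
z=P[...,2]; tbl=np.median(z[m]);print('table',tbl)
# objects higher than 8 mm
b=((z>tbl+.008)&m&(P[...,0]<.56)&(z<.2)).astype(np.uint8)
n,l,s,c=cv2.connectedComponentsWithStats(b)
for i in range(1,n):
    if s[i,4]>6:
        Q=P[l==i]; print(c[i].round(1),s[i],Q.min(0).round(3),Q.max(0).round(3))
c=im['color'][150:270,80:400]; cv2.imwrite('pics/crop.png',cv2.resize(c[...,::-1],(800,300),interpolation=cv2.INTER_CUBIC))
im=shot('side'); c=im['color'][140:330,160:300]; cv2.imwrite('pics/crop2.png',cv2.resize(c[...,::-1],None,fx=3.1,fy=3.1,interpolation=cv2.INTER_CUBIC))
E
```

```text
top [[0.02, -1.0, -0.02], [-0.99, -0.02, -0.11], [0.11, 0.03, -0.99]]
blue [149.2 143.8] 429 med [0.6998 0.2677 0.0791] ztop 0.082 ray [0.6968 0.2658 0.082 ]
blue [254.9 195.2] 40 med [ 0.5566 -0.037   0.0761] ztop 0.078 ray [ 0.5559 -0.0368  0.078 ]
blue [296. 196.] 37 med [ 0.5557 -0.1511  0.0758] ztop 0.0787 ray [ 0.5556 -0.1511  0.0787]
blue [218.8 202.2] 36 med [0.5351 0.0632 0.0777] ztop 0.0793 ray [0.5345 0.0635 0.0793]
blue [212.  233.5] 41 med [0.4461 0.0795 0.0785] ztop 0.0816 ray [0.4473 0.0794 0.0816]
blue [254.3 235.9] 43 med [ 0.4428 -0.0365  0.0755] ztop 0.0773 ray [ 0.443  -0.0373  0.0773]
teal [296.3 236.3] 177 med [ 0.4448 -0.1553  0.0398] ztop 0.0423 ray [ 0.4442 -0.1557  0.0423]
green [340.6 239.1] 48 med [ 0.4393 -0.2742  0.0796] ztop 0.0825 ray [ 0.439  -0.2734  0.0825]
yellow [122.7 119.9] 355 med [0.7774 0.3601 0.0414] ztop 0.0447 ray [0.7757 0.3593 0.0447]
yellow [147.7 116.3] 30 med [0.79   0.2865 0.0413] ztop 0.0438 ray [0.788  0.2857 0.0438]
yellow [247.4 136.9] 329 med [ 7.438e-01 -1.270e-02 -1.000e-04] ztop 0.003 ray [ 0.7399 -0.0087  0.003 ]
yellow [269
[... 21844 characters left out ...]
3  0.078 ]
teal [208.5 234.8] 142 med [ 0.4398 -0.1669  0.0397] ztop 0.0415 ray [ 0.4397 -0.1687  0.0415]
green [209.  252.5] 93 med [ 0.4348 -0.2847  0.0753] ztop 0.0812 ray [ 0.4346 -0.2933  0.0812]
green [209.7 271.6] 56 med [ 0.4337 -0.2985  0.0314] ztop 0.0345 ray [ 0.4341 -0.3024  0.0345]
yellow [295.2 142. ] 64 med [0.7687 0.3569 0.0432] ztop 0.0451 ray [0.7722 0.3488 0.0451]
yellow [341.1 201.7] 566 med [ 0.8097 -0.073   0.0567] ztop 0.0714 ray [ 0.7981 -0.0998  0.0714]
yellow [380.  250.4] 408 med [ 0.7985 -0.3658  0.1152] ztop 0.1385 ray [ 0.7814 -0.4038  0.1385]
yellow [252.  299.6] 964 med [ 0.5202 -0.3806  0.012 ] ztop 0.014 ray [ 0.5198 -0.3823  0.014 ]
table 0.6477920033027502
```

View pics/crop2.png

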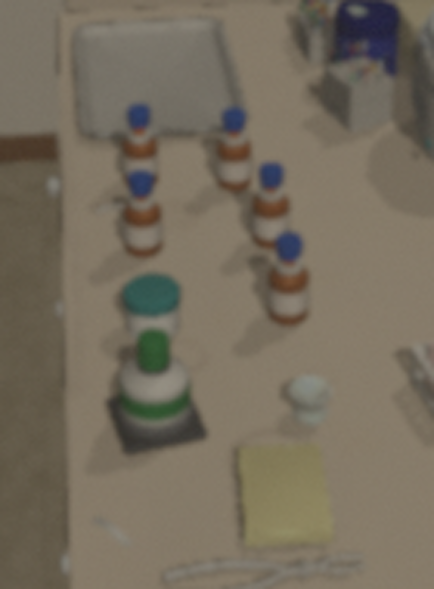

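View pics/crop.png

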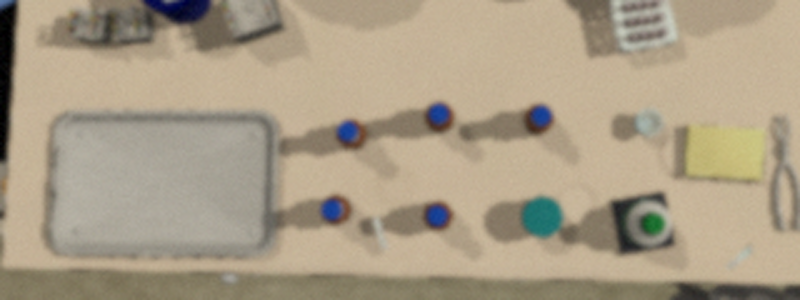

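Five used bottles, all with caps up. Layout is clear, so I start moving: align the tool with the world axes, close the fingers and travel towards the bottles.

```bash
python3 -m inch '[[-1,0,0,0,0.122],[-1,0,0,0,0.122],[-1,0,0,0,0]]' 20 && python3 -m inch '[[-1,50,-60,0,0],[-1,50,-60,0,0],[-1,50,-60,0,0],[-1,50,-60,0,0],[-1,50,-60,0,0]]' && python3 -c "
from h import *
st()"
```

```text
time: 0.68
position: [0.1574, -0.6302, 0.1865]
tool_rot: [-3.14, 0.008, 0.001]
ft_force: [0.0, 0.2, -0.9]
grip_width: 0.745
time: 1.3
position: [0.3591, -0.389, 0.1856]
tool_rot: [3.14, -0.006, -0.003]
ft_force: [0.8, -0.3, 0.8]
grip_width: 0.174
t 1.3 pos [ 0.3591 -0.389   0.1856] F [ 0.8 -0.3  0.8] w 0.174
[[1.0, -0.004, -0.002], [-0.004, -1.0, -0.002], [-0.002, 0.002, -1.0]] q [ 1.01  0.08 -0.24  1.74  0.02  1.32 -0.82]
```

```bash
python3 - <<'E'
from meas import *
im=ctrl.get_image('top')
r=lambda u,v,z:print(u,v,ray(im,u,v,z).round(4))
h=cv2.cvtColor(im['color'],cv2.COLOR_RGB2HSV);P=cloud(im)
# tray: by height/colour
m=((P[...,2]<.02)&(h[...,1]<35)&(P[...,1]>.1)&(P[...,1]<.45)&(P[...,0]>.36)&(P[...,0]<.58)).astype(np.uint8)
m=cv2.morphologyEx(m,cv2.MORPH_OPEN,np.ones((3,3)))
n,l,s,c=cv2.connectedComponentsWithStats(m);i=1+np.argmax(s[1:,4]);Q=P[l==i]
print('tray',s[i],np.percentile(Q[:,:2],[1,99],axis=0).round(3),cv2.minAreaRect(Q[:,:2].astype(np.float32)))
# pad
m=cv2.inRange(h,(18,90,120),(35,255,255));m[(P[...,1]>-.3)|(P[...,1]<-.43)|(P[...,0]>.6)|(P[...,0]<.46)|(P[...,2]<.006)]=0
Q=np.array([ray(im,u,v,.012)[:2] for v,u in np.argwhere(m>0)],np.float32);print('pad',len(Q),cv2.minAreaRect(Q))
# dish
m=(P[...,2]>.008)&(P[...,0]>.5)&(P[...,0]<.6)&(P[...,1]>-.31)&(P[...,1]<-.22)
Q=P[m];v,u=np.argwhere(m).mean(0);print('dish',len(Q),Q.min(0),Q.max(0),u,v,ray(im,u,v,.024))
E
```

```text
tray [ 101  195   90   57 4982] [[0.393 0.159]
 [0.557 0.416]] ((0.47499749064445496, 0.2876908779144287), (0.16581840813159943, 0.26642632484436035), 1.138511061668396)
pad 520 ((0.5222609639167786, -0.3681845963001251), (0.08501719683408737, 0.05570124089717865), 86.98088836669922)
dish 96 [ 0.53964347 -0.29717722  0.01255985] [ 0.56956698 -0.26772702  0.02819373] 339.7916666666667 198.80208333333334 [ 0.55494456 -0.282272    0.024     ]
```

```bash
python3 -m inch '[[-1,45,-55,10,0],[-1,45,-55,10,0],[-1,45,-55,10,0],[-1,40,-50,10,0],[-1,20,-25,0,0]]' && python3 -m inch '[[-1,0,0,0,0],[-1,0,0,0,0]]' && python3 - <<'E'
from h import *
st()
im=shot('wrist','w1'); print(-im['R'].T@im['t'],im['R'].round(2).tolist(),im['K'][0])
E
```

```text
time: 1.98
position: [0.5356, -0.1675, 0.1525]
tool_rot: [3.14, 0.03, 0.008]
ft_force: [-0.0, -1.6, 0.3]
grip_width: 0.01
time: 2.22
position: [0.5366, -0.1653, 0.1524]
tool_rot: [3.141, 0.043, 0.008]
ft_force: [-0.7, 0.5, -0.4]
grip_width: 0.004
t 2.23 pos [ 0.5366 -0.1653  0.1524] F [-0.7  0.5 -0.4] w 0.004
[[1.0, 0.028, 0.005], [0.028, -1.0, -0.0], [0.005, 0.0, -1.0]] q [ 0.68  0.18 -0.48  1.71  0.09  1.26 -1.36]
[ 0.61038399 -0.16239307  0.35034308] [[0.03, -1.0, 0.0], [-0.96, -0.03, 0.27], [-0.27, -0.01, -0.96]] [295.35308361   0.         256.95269612]
```

View pics/w1.png

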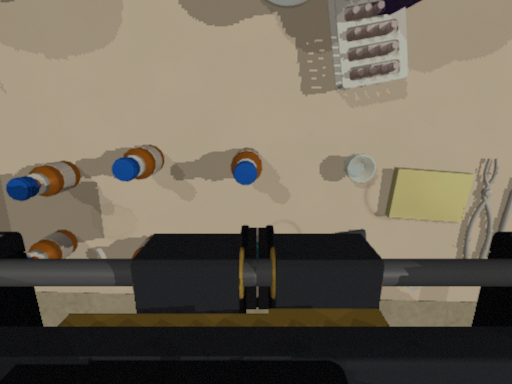

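Wrist view: E cap at (246,172), C cap (126,168), dish (362,168), pad (430,195), fingers at (258,270). I'll measure with this camera.

```bash
cat > caps.py <<'E'
from meas import *
import sys
def caps(n,lo=(105,120,50),hi=(130,255,255),amin=15):
    im=ctrl.get_image(n)
    for c,a,P in blobs(im,lo,hi,amin,(.03,.11)):
        zt=np.percentile(P[:,2],95) ; T=P[P[:,2]>zt-.005]
        print(n,c.round(0),a,'z95',zt.round(4),'topmid',((np.percentile(T[:,:2],2,axis=0)+np.percentile(T[:,:2],98,axis=0))/2).round(4))
if __name__=='__main__':
    for n in sys.argv[1:]: caps(n)
    st()
E
python3 caps.py wrist top
```

```text
wrist [126. 169.] 498 z95 0.0768 topmid [ 0.5566 -0.0385]
wrist [245. 172.] 420 z95 0.0772 topmid [ 0.5566 -0.1525]
wrist [ 22. 188.] 583 z95 0.0784 topmid [0.5346 0.0637]
top [149. 144.] 436 z95 0.083 topmid [0.6995 0.2728]
top [255. 195.] 39 z95 0.0791 topmid [ 0.5565 -0.037 ]
top [219. 202.] 35 z95 0.0799 topmid [0.5351 0.0644]
top [212. 234.] 43 z95 0.0814 topmid [0.4465 0.0795]
top [254. 236.] 42 z95 0.0805 topmid [ 0.4428 -0.0386]
t 2.38 pos [ 0.5365 -0.1658  0.1527] F [ 0.9 -0.2  0.2] w 0.007
[[1.0, 0.025, 0.005], [0.025, -1.0, -0.0], [0.005, 0.0, -1.0]] q [ 0.68  0.18 -0.48  1.71  0.09  1.26 -1.36]
```

```bash
python3 -m inch '[[-1,10,-7,0,0],[-1,10,-6,0,0],[-1,0,0,30,0],[-1,0,0,25,0],[-1,0,0,5,0]]' && python3 -m inch '[[-1,0,0,0,0],[-1,0,0,0,0]]' && python3 -c "
from h import *
st()"
```

```text
time: 3.0
position: [0.5602, -0.1528, 0.0928]
tool_rot: [3.14, 0.036, 0.015]
ft_force: [-1.0, 0.4, 0.3]
grip_width: 0.007
time: 3.25
position: [0.5613, -0.1526, 0.0939]
tool_rot: [3.14, 0.037, 0.017]
ft_force: [-0.8, -1.0, -0.5]
grip_width: 0.003
t 3.25 pos [ 0.5613 -0.1526  0.0939] F [-0.8 -1.  -0.5] w 0.003
[[1.0, 0.023, 0.011], [0.023, -1.0, -0.001], [0.011, 0.002, -1.0]] q [ 0.64  0.27 -0.49  1.74  0.14  1.16 -1.43]
```

```bash
python3 -m inch '[[-1,-5,0,13,0],[-1,0,0,0,0]]' && python3 -m inch '[[-1,0,0,3,0],[-1,0,0,3,0]]' && python3 -m inch '[[-1,0,0,3,0],[-1,0,0,3,0]]'
```

```text
time: 3.5
position: [0.5568, -0.1531, 0.0812]
tool_rot: [3.139, 0.036, 0.019]
ft_force: [-1.1, 0.8, -0.2]
grip_width: 0.006
time: 3.75
position: [0.5572, -0.1534, 0.0755]
tool_rot: [3.138, 0.036, 0.021]
ft_force: [-0.3, -0.4, -1.2]
grip_width: 0.005
time: 4.0
position: [0.5574, -0.1534, 0.0692]
tool_rot: [3.138, 0.036, 0.022]
ft_force: [-0.4, -0.5, 0.1]
grip_width: 0.003
```

```bash
python3 -m inch '[[-1,0,0,2,0]]' && python3 -m inch '[[-1,0,0,1.5,0]]' && python3 - <<'E'
from h import *
st(); shot('side','s2'); shot('top')
i=cv2.imread('pics/s2.png')[160:270,150:330]; cv2.imwrite('pics/s2c.png',cv2.resize(i,None,fx=4,fy=4,interpolation=cv2.INTER_CUBIC))
E
```

```text
time: 4.12
position: [0.5574, -0.1534, 0.0669]
tool_rot: [3.139, 0.036, 0.021]
ft_force: [-0.4, 0.6, 0.2]
grip_width: 0.005
time: 4.25
position: [0.5574, -0.1533, 0.0652]
tool_rot: [3.139, 0.036, 0.021]
ft_force: [-0.0, -0.7, 0.6]
grip_width: 0.005
t 4.25 pos [ 0.5574 -0.1533  0.0652] F [-0.  -0.7  0.6] w 0.005
[[1.0, 0.023, 0.014], [0.023, -1.0, -0.003], [0.013, 0.003, -1.0]] q [ 0.64  0.29 -0.48  1.78  0.15  1.1  -1.44]
```

View pics/s2c.png

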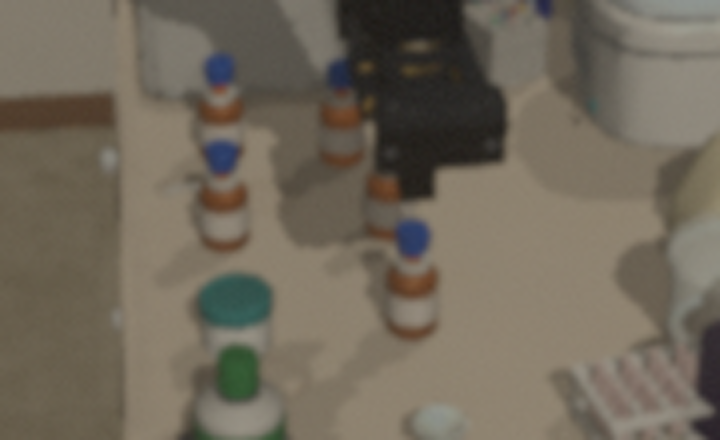

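```bash
python3 - <<'E'
from h import *
im=ctrl.get_image('side')
p=lambda X:(lambda c:(im['K']@c/c[2])[:2].round(1))(im['R']@np.array(X)+im['t'])
print(p([.5574,-.1533,.0652]),p([.556,-.152,.077]),p([.5574,-.1533,.14]))
E
python3 caps.py side top wrist
```

```text
[254.6 220.4] [254.1 216.2] [255.1 194.8]
side [281. 149.] 122 z95 0.0826 topmid [0.6963 0.2614]
side [204. 177.] 20 z95 0.0797 topmid [0.444  0.0733]
side [205. 198.] 26 z95 0.0785 topmid [ 0.439  -0.0441]
side [253. 219.] 32 z95 0.0778 topmid [ 0.5519 -0.155 ]
top [149. 144.] 427 z95 0.0829 topmid [0.6987 0.2732]
top [255. 195.] 32 z95 0.0787 topmid [ 0.5552 -0.037 ]
top [218. 202.] 34 z95 0.0805 topmid [0.535  0.0643]
top [212. 234.] 43 z95 0.0828 topmid [0.4459 0.0795]
top [254. 236.] 43 z95 0.0788 topmid [ 0.4428 -0.0384]
wrist [ 92. 222.] 1039 z95 0.0768 topmid [ 0.5568 -0.0385]
wrist [257. 219.] 471 z95 0.102 topmid [ 0.5676 -0.1517]
t 4.55 pos [ 0.5576 -0.1533  0.0655] F [ 0.  -0.1 -0.9] w 0.006
[[1.0, 0.023, 0.014], [0.023, -1.0, -0.003], [0.014, 0.003, -1.0]] q [ 0.64  0.29 -0.48  1.78  0.15  1.1  -1.44]
```

```bash
python3 - <<'E'
from h import *
for n in('side','top'):
    im=ctrl.get_image(n);P=cloud(im);g=im['color'].max(2)
    m=(g<70)&(P[...,2]>.03)&(P[...,2]<.3)&(abs(P[...,0]-.55)<.1)&(abs(P[...,1]+.15)<.13)
    Q=P[m]; print(n,len(Q))
    for a in np.arange(.04,.26,.02):
        S=Q[(Q[:,2]>=a)&(Q[:,2]<a+.02)]
        if len(S)>3: print(a.round(2),len(S),S.min(0).round(3),S.max(0).round(3))
im=ctrl.get_image('wrist');print(-im['R'].T@im['t']);P=cloud(im)
for u,v in [(258,262),(258,285),(258,300),(250,260),(200,290)]: print(u,v,P[v,u].round(3),im['color'][v,u])
cv2.imwrite('pics/w2.png',im['color'][150:384,100:420,::-1])
E
```

```text
side 1954
0.1 47 [ 0.543 -0.165  0.103] [ 0.562 -0.143  0.119]
0.12 10 [ 0.543 -0.167  0.121] [ 0.564 -0.16   0.126]
0.16 106 [ 0.514 -0.242  0.17 ] [ 0.59  -0.068  0.18 ]
0.18 443 [ 0.514 -0.248  0.18 ] [ 0.592 -0.069  0.2  ]
0.2 659 [ 0.513 -0.252  0.2  ] [ 0.59  -0.065  0.22 ]
0.22 195 [ 0.527 -0.172  0.22 ] [ 0.578 -0.108  0.24 ]
0.24 165 [ 0.528 -0.172  0.24 ] [ 0.576 -0.135  0.26 ]
top 609
0.18 16 [ 0.526 -0.105  0.185] [ 0.585 -0.09   0.191]
0.2 431 [ 0.519 -0.104  0.208] [ 0.589 -0.06   0.22 ]
0.22 19 [ 0.534 -0.104  0.223] [ 0.576 -0.103  0.236]
[ 0.62957428 -0.15038761  0.26404979]
258 262 [ 0.589 -0.152  0.186] [44 44 44]
258 285 [ 0.583 -0.152  0.189] [44 43 45]
258 300 [ 0.552 -0.153  0.151] [33 35 33]
250 260 [ 0.589 -0.15   0.185] [30 30 30]
200 290 [ 0.584 -0.137  0.194] [34 34 36]
```

View pics/w2.png

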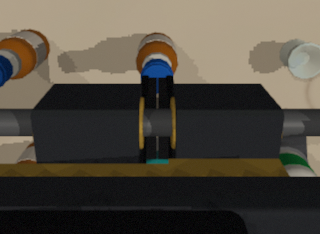

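```bash
python3 - <<'E'
from h import *
im=ctrl.get_image('side');P=cloud(im)
for v in range(196,240,2): print(v,[(P[v,u]*1000).round(0).astype(int).tolist()+im['color'][v,u].tolist() for u in (250,254,258)])
E
```

```text
196 [[533, -237, 188, 36, 34, 30], [542, -239, 188, 34, 30, 27], [551, -238, 187, 38, 35, 29]]
198 [[533, -239, 184, 38, 35, 29], [542, -238, 182, 35, 32, 25], [551, -238, 182, 35, 33, 28]]
200 [[533, -236, 177, 39, 36, 32], [542, -236, 176, 39, 35, 30], [552, -236, 175, 38, 34, 30]]
202 [[533, -240, 174, 39, 35, 30], [542, -236, 171, 39, 35, 30], [564, -160, 123, 61, 57, 47]]
204 [[544, -158, 118, 43, 38, 31], [554, -159, 117, 37, 32, 26], [563, -163, 119, 79, 72, 59]]
206 [[544, -159, 112, 48, 39, 30], [554, -160, 112, 37, 34, 29], [564, -161, 112, 78, 69, 58]]
208 [[544, -160, 107, 58, 43, 32], [554, -160, 107, 42, 38, 30], [564, -162, 107, 87, 78, 66]]
210 [[560, -50, 31, 88, 77, 66], [577, -7, 3, 110, 101, 86], [590, 0, -2, 125, 114, 98]]
212 [[559, -54, 28, 111, 102, 91], [577, -11, -1, 136, 124, 107], [587, -18, 2, 141, 130, 111]]
214 [[560, -53, 20, 95, 89, 87], [575, -26, 2, 114, 107, 103], [586, -27, 2, 141, 130, 111]]
216 [[546, -149, 77, 59, 67, 95], [556, -150, 76, 58, 70, 104], [585, -35, 0, 138, 126, 111]]
218 [[544, -161, 78, 47, 56, 90], [555, -159, 76, 46, 63, 104],
[... 293 characters left out ...]
, 3, 139, 128, 110]]
226 [[545, -160, 54, 115, 108, 96], [555, -162, 54, 131, 120, 105], [577, -87, 2, 124, 109, 91]]
228 [[545, -161, 48, 105, 86, 70], [554, -164, 50, 125, 107, 90], [566, -159, 45, 108, 79, 57]]
230 [[544, -164, 45, 104, 68, 44], [555, -163, 43, 119, 81, 53], [565, -160, 40, 104, 73, 51]]
232 [[544, -164, 39, 94, 62, 40], [554, -167, 40, 105, 68, 42], [566, -161, 34, 111, 89, 71]]
234 [[544, -167, 34, 110, 92, 75], [554, -169, 35, 115, 92, 75], [565, -165, 31, 124, 111, 97]]
236 [[544, -165, 27, 134, 124, 111], [554, -167, 27, 144, 134, 120], [565, -164, 24, 128, 119, 105]]
238 [[544, -169, 23, 135, 126, 112], [554, -168, 21, 146, 137, 123], [565, -163, 17, 127, 117, 104]]
```

Side depth shows the fingertips at z≈0.104 while the state reports 0.0655, so the reported TCP is about 38 mm too low. x and y agree. I'll confirm by contact.

```bash
python3 -m inch '[[-1,0,0,18,0],[-1,0,0,0,0]]' && python3 -m inch '[[-1,0,0,3,0],[-1,0,0,3,0]]' && python3 -m inch '[[-1,0,0,3,0]]'&& python3 -m inch '[[-1,0,0,2,0]]'
```

```text
time: 5.0
position: [0.5574, -0.1535, 0.0459]
tool_rot: [3.139, 0.035, 0.021]
ft_force: [0.9, 0.9, -0.4]
grip_width: 0.002
time: 5.25
position: [0.5577, -0.1534, 0.0398]
tool_rot: [3.139, 0.036, 0.021]
ft_force: [-0.9, 0.1, 3.7]
grip_width: 0.01
time: 5.38
position: [0.558, -0.1535, 0.0373]
tool_rot: [3.138, 0.036, 0.022]
ft_force: [-1.3, 0.7, 4.2]
grip_width: 0.008
time: 5.5
position: [0.5582, -0.1536, 0.0355]
tool_rot: [3.138, 0.036, 0.022]
ft_force: [-1.3, 0.2, 4.4]
grip_width: 0.005
```

```bash
python3 -m inch '[[-1,0,0,2,0]]'&& python3 -m inch '[[-1,0,0,2,0]]' && python3 caps.py side
```

```text
time: 5.62
position: [0.5584, -0.1537, 0.0343]
tool_rot: [3.138, 0.035, 0.022]
ft_force: [-3.9, 1.1, 15.9]
grip_width: 0.004
time: 5.75
position: [0.5594, -0.154, 0.0344]
tool_rot: [3.136, 0.035, 0.025]
ft_force: [-4.5, 0.4, 18.9]
grip_width: 0.006
side [281. 149.] 117 z95 0.0833 topmid [0.7013 0.261 ]
side [204. 177.] 20 z95 0.0803 topmid [0.444  0.0737]
side [205. 199.] 25 z95 0.0797 topmid [ 0.4385 -0.0436]
side [253. 222.] 19 z95 0.0692 topmid [ 0.5535 -0.1624]
t 5.8 pos [ 0.5596 -0.154   0.0345] F [-3.7  0.9 13.1] w 0.007
[[1.0, 0.022, 0.016], [0.023, -1.0, -0.005], [0.016, 0.005, -1.0]] q [ 0.63  0.32 -0.48  1.8   0.17  1.04 -1.46]
```

E pressed home (hard stop at a reported 0.0344; the cap now measures 0.069). Next, cap C.

```bash
python3 -m inch '[[-1,0,0,-30,0],[-1,0,-45,0,0],[-1,0,-45,0,0],[-1,0,-30,0,0],[-1,0,0,0,0]]' && python3 -m inch '[[-1,0,0,0,0]]' && python3 caps.py wrist top
```

```text
time: 6.42
position: [0.5572, -0.0316, 0.0636]
tool_rot: [3.137, 0.032, 0.03]
ft_force: [0.4, -0.7, 0.4]
grip_width: 0.003
time: 6.55
position: [0.5572, -0.0329, 0.0632]
tool_rot: [3.136, 0.03, 0.029]
ft_force: [0.1, -0.1, 0.2]
grip_width: 0.004
wrist [265. 220.] 527 z95 0.0995 topmid [ 0.567  -0.0339]
wrist [423. 225.] 967 z95 0.0697 topmid [ 0.5571 -0.1511]
wrist [120. 248.] 647 z95 0.0781 topmid [0.54   0.0636]
top [149. 144.] 424 z95 0.0838 topmid [0.6999 0.2727]
top [296. 196.] 38 z95 0.0726 topmid [ 0.5562 -0.1511]
top [212. 234.] 43 z95 0.0812 topmid [0.446  0.0797]
t 6.65 pos [ 0.5572 -0.033   0.0632] F [-0.6 -0.   0.7] w 0.004
[[1.0, 0.018, 0.019], [0.019, -1.0, -0.005], [0.018, 0.005, -1.0]] q [ 0.5   0.25 -0.55  1.83  0.16  1.08 -1.66]
```

```bash
python3 -m inch '[[-1,-1,5,10,0],[-1,0,0,7,0],[-1,0,0,0,0]]' && python3 -m inch '[[-1,0,0,3,0],[-1,0,0,3,0]]' && python3 -m inch '[[-1,0,0,2,0]]'&& python3 -m inch '[[-1,0,0,2,0]]'
```

```text
time: 7.02
position: [0.5561, -0.0416, 0.0443]
tool_rot: [3.136, 0.022, 0.027]
ft_force: [0.1, -0.4, -0.1]
grip_width: 0.006
time: 7.28
position: [0.5566, -0.0418, 0.0386]
tool_rot: [3.136, 0.021, 0.028]
ft_force: [-1.1, -0.3, 3.4]
grip_width: 0.006
time: 7.4
position: [0.5568, -0.0418, 0.0369]
tool_rot: [3.135, 0.022, 0.029]
ft_force: [-1.3, 0.8, 3.7]
grip_width: 0.003
time: 7.52
position: [0.557, -0.0418, 0.0351]
tool_rot: [3.135, 0.022, 0.029]
ft_force: [-1.3, 0.1, 3.7]
grip_width: 0.004
```

```bash
python3 -m inch '[[-1,0,0,2,0]]'&& python3 -m inch '[[-1,0,0,1.5,0]]' && python3 -m inch '[[-1,0,0,0,0]]'
```

```text
time: 7.65
position: [0.5574, -0.042, 0.0342]
tool_rot: [3.134, 0.022, 0.03]
ft_force: [-4.4, 0.1, 17.1]
grip_width: 0.005
time: 7.78
position: [0.5582, -0.0421, 0.0344]
tool_rot: [3.133, 0.022, 0.032]
ft_force: [-5.2, 0.2, 14.2]
grip_width: 0.005
time: 7.9
position: [0.5587, -0.042, 0.0351]
tool_rot: [3.133, 0.022, 0.034]
ft_force: [-1.1, 0.4, 0.9]
grip_width: 0.003
```

```bash
python3 -m inch '[[-1,0,0,-30,0],[-1,-10,-40,0,0],[-1,-8,-40,0,0],[-1,-4,-22,0,0],[-1,0,0,0,0]]' && python3 -m inch '[[-1,0,0,0,0]]' && python3 caps.py wrist top
```

```text
time: 8.52
position: [0.534, 0.0624, 0.0624]
tool_rot: [3.135, 0.02, 0.034]
ft_force: [0.0, 0.6, -0.2]
grip_width: 0.003
time: 8.65
position: [0.5341, 0.0612, 0.062]
tool_rot: [3.134, 0.019, 0.034]
ft_force: [0.3, -0.4, -0.0]
grip_width: 0.008
wrist [94.  2.] 25 z95 0.0648 topmid [0.6707 0.1606]
wrist [14. 10.] 32 z95 0.0689 topmid [0.6639 0.2052]
wrist [22. 14.] 22 z95 0.0628 topmid [0.6636 0.205 ]
wrist [400. 193.] 997 z95 0.0698 topmid [ 0.5571 -0.0362]
wrist [253. 220.] 541 z95 0.1002 topmid [0.5438 0.0636]
top [149. 144.] 428 z95 0.0834 topmid [0.7005 0.2724]
top [255. 195.] 36 z95 0.0719 topmid [ 0.5573 -0.0382]
top [296. 196.] 38 z95 0.0729 topmid [ 0.5551 -0.1517]
top [254. 236.] 42 z95 0.0801 topmid [ 0.4428 -0.0372]
t 8.75 pos [0.5342 0.0611 0.0621] F [-0.9  0.5  0.6] w 0.005
[[1.0, 0.011, 0.022], [0.011, -1.0, -0.007], [0.022, 0.007, -1.0]] q [ 0.38  0.22 -0.61  1.88  0.15  1.07 -1.85]
```

```bash
python3 -m inch '[[-1,0,-2,10,0],[-1,0,0,6,0],[-1,0,0,0,0]]' && python3 -m inch '[[-1,0,0,3,0],[-1,0,0,3,0]]' && python3 -m inch '[[-1,0,0,2,0]]'&& python3 -m inch '[[-1,0,0,2,0]]'
```

```text
time: 9.12
position: [0.5346, 0.0606, 0.0443]
tool_rot: [3.134, 0.012, 0.032]
ft_force: [0.1, 0.8, -0.0]
grip_width: 0.008
time: 9.38
position: [0.5354, 0.0606, 0.0388]
tool_rot: [3.134, 0.011, 0.034]
ft_force: [-0.9, -0.2, 5.0]
grip_width: 0.007
time: 9.5
position: [0.5355, 0.0607, 0.037]
tool_rot: [3.134, 0.011, 0.034]
ft_force: [-1.8, -1.5, 3.4]
grip_width: 0.005
time: 9.62
position: [0.5357, 0.0606, 0.0352]
tool_rot: [3.134, 0.011, 0.035]
ft_force: [-1.1, -0.4, 4.0]
grip_width: 0.005
```

```bash
python3 -m inch '[[-1,0,0,2,0]]'&& python3 -m inch '[[-1,0,0,1.5,0]]'
```

```text
time: 9.75
position: [0.536, 0.0606, 0.0342]
tool_rot: [3.133, 0.011, 0.035]
ft_force: [-5.7, -1.2, 17.2]
grip_width: 0.003
time: 9.88
position: [0.5369, 0.0607, 0.0344]
tool_rot: [3.132, 0.012, 0.037]
ft_force: [-4.5, -1.2, 16.2]
grip_width: 0.006
```

```bash
python3 -m inch '[[-1,0,0,-30,0],[-1,-38,-8,0,0],[-1,-38,-7,0,0],[-1,-14,-3,0,0],[-1,0,0,0,0]]' && python3 -m inch '[[-1,0,0,0,0]]' && python3 caps.py wrist top side
```

```text
time: 10.5
position: [0.4452, 0.0785, 0.0617]
tool_rot: [3.133, 0.011, 0.041]
ft_force: [0.5, -0.7, 0.2]
grip_width: 0.009
time: 10.62
position: [0.4464, 0.0783, 0.0618]
tool_rot: [3.134, 0.01, 0.043]
ft_force: [1.4, -0.7, -0.8]
grip_width: 0.005
wrist [445.  55.] 1447 z95 0.07 topmid [ 0.5558 -0.0359]
wrist [280.  91.] 1069 z95 0.07 topmid [0.5341 0.0653]
wrist [256. 220.] 494 z95 0.1012 topmid [0.4561 0.0797]
wrist [425. 231.] 1053 z95 0.0767 topmid [ 0.4434 -0.0365]
top [149. 144.] 423 z95 0.0832 topmid [0.6996 0.2722]
top [255. 195.] 40 z95 0.072 topmid [ 0.5572 -0.0369]
top [296. 196.] 38 z95 0.0719 topmid [ 0.5565 -0.1518]
top [219. 202.] 40 z95 0.0727 topmid [0.5341 0.0639]
top [254. 236.] 42 z95 0.0806 topmid [ 0.4428 -0.0379]
side [204. 177.] 22 z95 0.0797 topmid [0.4425 0.0747]
side [235. 180.] 18 z95 0.0704 topmid [0.5304 0.0565]
side [205. 199.] 24 z95 0.0772 topmid [ 0.4388 -0.0434]
side [247. 198.] 18 z95 0.0715 topmid [ 0.5525 -0.0427]
side [253. 221.] 25 z95 0.0711 topmid [ 0.5523 -0.158 ]
t 10.78 pos [0.4461 0.0785 0.0617] F [ 0.3 -0.3  0.4] w 0.004
[[1.0, 0.006, 0.026], [0.006, -1.0, -0.007], [0.026, 0.007, -1.0]] q [ 0.41  0.01 -0.65  2.07  0.02  1.03 -1.82]
```

```bash
python3 -m inch '[[-1,0,-1,10,0],[-1,0,0,6,0],[-1,0,0,0,0]]' && python3 -m inch '[[-1,0,0,3,0],[-1,0,0,3,0]]' && python3 -m inch '[[-1,0,0,2,0]]'&& python3 -m inch '[[-1,0,0,2,0]]'
```

```text
time: 11.15
position: [0.447, 0.0794, 0.044]
tool_rot: [3.135, 0.009, 0.04]
ft_force: [-1.1, -0.6, 0.0]
grip_width: 0.011
time: 11.4
position: [0.4476, 0.0796, 0.0384]
tool_rot: [3.135, 0.009, 0.041]
ft_force: [-0.7, 0.1, 4.7]
grip_width: 0.008
time: 11.52
position: [0.4478, 0.0796, 0.0365]
tool_rot: [3.135, 0.009, 0.041]
ft_force: [-1.1, 0.1, 4.0]
grip_width: 0.005
time: 11.65
position: [0.4479, 0.0796, 0.0346]
tool_rot: [3.135, 0.009, 0.041]
ft_force: [-1.0, 0.1, 3.9]
grip_width: 0.003
```

```bash
python3 -m inch '[[-1,0,0,2,0]]'&& python3 -m inch '[[-1,0,0,1,0]]'
```

```text
time: 11.78
position: [0.4488, 0.0797, 0.0342]
tool_rot: [3.134, 0.009, 0.043]
ft_force: [-7.3, -1.4, 26.3]
grip_width: 0.005
time: 11.9
position: [0.4498, 0.0799, 0.0347]
tool_rot: [3.134, 0.009, 0.045]
ft_force: [-3.7, 0.1, 11.9]
grip_width: 0.002
```

```bash
python3 -m inch '[[-1,-2,0,-30,0],[-1,-2,45,0,0],[-1,-1,45,0,0],[-1,-1,25,0,0],[-1,0,0,0,0]]' && python3 -m inch '[[-1,0,0,0,0]]' && python3 caps.py wrist
```

```text
time: 12.52
position: [0.4445, -0.0376, 0.0654]
tool_rot: [3.134, 0.012, 0.05]
ft_force: [0.5, 1.0, -0.4]
grip_width: 0.004
time: 12.65
position: [0.4444, -0.0367, 0.0651]
tool_rot: [3.134, 0.013, 0.05]
ft_force: [-0.1, 0.9, -0.3]
grip_width: 0.005
wrist [260.  51.] 1144 z95 0.0702 topmid [ 0.5554 -0.0369]
wrist [442.  54.] 1389 z95 0.07 topmid [ 0.5555 -0.151 ]
wrist [102.  86.] 1232 z95 0.0699 topmid [0.534 0.064]
wrist [ 95. 216.] 976 z95 0.0698 topmid [0.4472 0.0787]
wrist [260. 220.] 462 z95 0.1019 topmid [ 0.454  -0.0367]
t 12.7 pos [ 0.4444 -0.0367  0.0651] F [ 0.2 -0.7  1. ] w 0.008
[[0.999, 0.009, 0.032], [0.009, -1.0, -0.007], [0.032, 0.007, -0.999]] q [ 0.55 -0.02 -0.52  2.1  -0.01  1.03 -1.53]
```

```bash
python3 -m inch '[[-1,-2,1,10,0],[-1,0,0,9,0],[-1,0,0,0,0]]' && python3 -m inch '[[-1,0,0,3,0],[-1,0,0,3,0]]' && python3 -m inch '[[-1,0,0,2,0]]'&& python3 -m inch '[[-1,0,0,2,0]]'
```

```text
time: 13.08
position: [0.4425, -0.0355, 0.0441]
tool_rot: [3.135, 0.021, 0.048]
ft_force: [-0.6, -0.7, 0.3]
grip_width: 0.007
time: 13.32
position: [0.4432, -0.0353, 0.0384]
tool_rot: [3.134, 0.021, 0.049]
ft_force: [-2.0, 0.9, 3.8]
grip_width: 0.005
time: 13.45
position: [0.4435, -0.0353, 0.0365]
tool_rot: [3.134, 0.021, 0.05]
ft_force: [-0.9, 0.3, 3.7]
grip_width: 0.004
time: 13.58
position: [0.4437, -0.0353, 0.0347]
tool_rot: [3.134, 0.021, 0.05]
ft_force: [-0.4, 0.5, 4.3]
grip_width: 0.005
```

```bash
python3 -m inch '[[-1,0,0,1.5,0]]'&& python3 -m inch '[[-1,0,0,1.5,0]]'
```

```text
time: 13.7
position: [0.4442, -0.0354, 0.0343]
tool_rot: [3.134, 0.021, 0.051]
ft_force: [-5.0, 0.3, 18.2]
grip_width: 0.005
time: 13.82
position: [0.4452, -0.0354, 0.0345]
tool_rot: [3.133, 0.021, 0.053]
ft_force: [-5.9, 1.1, 18.3]
grip_width: 0.006
```

All five caps are home. Next: open the fingers, straddle D and grasp it at about 32 mm height (tip true z≈0.013, reported ≈−0.022).

```bash
python3 -m inch '[[0.27,0,0,-30,0],[0.27,-3,2,0,0],[0.27,0,0,0,0],[0.27,0,0,0,0],[0.27,0,0,0,0]]' 18 && python3 caps.py top wrist side| grep -v '0.7'
```

```text
time: 14.45
position: [0.4396, -0.0373, 0.0625]
tool_rot: [3.134, 0.021, 0.048]
ft_force: [-0.4, -0.4, -0.1]
grip_width: 0.493
top [255. 195.] 40 z95 0.0718 topmid [ 0.5572 -0.0369]
top [296. 196.] 39 z95 0.072 topmid [ 0.5551 -0.1518]
top [219. 203.] 40 z95 0.0719 topmid [0.5335 0.0639]
top [212. 233.] 27 z95 0.072 topmid [0.446  0.0821]
wrist [446.  46.] 1472 z95 0.0699 topmid [ 0.5554 -0.151 ]
wrist [98. 77.] 1311 z95 0.07 topmid [0.5338 0.064 ]
wrist [ 91. 210.] 1019 z95 0.0697 topmid [0.4471 0.0788]
wrist [259. 218.] 809 z95 0.0698 topmid [ 0.4431 -0.038 ]
side [247. 198.] 19 z95 0.0716 topmid [ 0.5523 -0.0442]
side [205. 201.] 23 z95 0.0705 topmid [ 0.4386 -0.045 ]
side [253. 221.] 24 z95 0.0715 topmid [ 0.5527 -0.1585]
```

```bash
python3 -m inch '[[0.27,1,1,5,0],[0.27,0,0,25,0],[0.27,0,0,25,0],[0.27,0,0,20,0],[0.27,0,0,5,0]]' && python3 -m inch '[[0.27,0,0,0,0]]'
```

```text
time: 15.22
position: [0.4447, -0.0393, -0.0198]
tool_rot: [3.134, 0.02, 0.052]
ft_force: [0.0, -0.3, 0.5]
grip_width: 0.637
time: 15.35
position: [0.4446, -0.0392, -0.0199]
tool_rot: [3.134, 0.02, 0.051]
ft_force: [0.5, -0.2, 0.1]
grip_width: 0.632
```

```bash
python3 -m inch '[[-1,0,0,0,0],[-1,0,0,0,0],[-1,0,0,0,0],[-1,0,0,0,0]]' 10 && python3 -m inch '[[-1,0,0,-20,0],[-1,0,0,-30,0],[-1,0,0,-40,0],[-1,0,0,0,0]]' && python3 - <<'E'
from h import *
st(); im=shot('side'); cv2.imwrite('pics/s3.png',cv2.resize(im['color'][130:280,150:330,::-1],None,fx=3.5,fy=3.5,interpolation=cv2.INTER_CUBIC))
E
```

```text
time: 15.85
position: [0.4464, -0.0396, -0.0179]
tool_rot: [3.133, 0.02, 0.057]
ft_force: [0.1, -0.4, -1.2]
grip_width: 0.386
time: 16.35
position: [0.4422, -0.0387, 0.0742]
tool_rot: [3.133, 0.021, 0.055]
ft_force: [0.3, -1.0, -0.9]
grip_width: 0.389
t 16.35 pos [ 0.4422 -0.0387  0.0742] F [ 0.3 -1.  -0.9] w 0.389
[[0.999, 0.013, 0.035], [0.013, -1.0, -0.008], [0.035, 0.008, -0.999]] q [ 0.56 -0.04 -0.52  2.09 -0.02  1.05 -1.51]
```

View pics/s3.png

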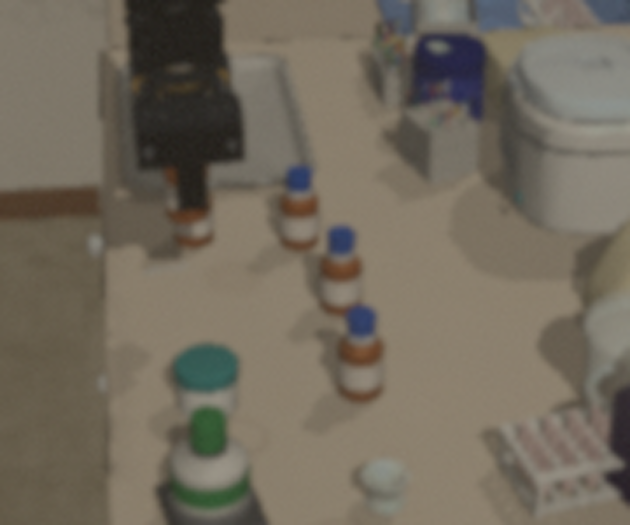

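D is held (33.8 mm) and clear of the table in the picture. Carry it to the tray's far end.

```bash
python3 -m inch '[[-1,1,-30,-5,0],[-1,1,-50,0,0],[-1,1,-50,0,0],[-1,1,-50,0,0],[-1,1,-50,0,0]]' && python3 -m inch '[[-1,0,-50,0,0],[-1,0,-50,0,0],[-1,0,-40,0,0],[-1,0,-20,0,0],[-1,0,0,0,0]]' && python3 -m inch '[[-1,0,0,0,0]]'  && python3 -c "
from h import *
st()"
```

```text
time: 17.02
position: [0.4392, 0.1919, 0.0697]
tool_rot: [3.132, 0.003, 0.036]
ft_force: [0.2, -0.5, -1.4]
grip_width: 0.385
time: 17.65
position: [0.4318, 0.3591, 0.0602]
tool_rot: [3.132, 0.014, 0.016]
ft_force: [0.1, -0.5, -0.0]
grip_width: 0.385
time: 17.77
position: [0.4313, 0.3577, 0.059]
tool_rot: [3.13, 0.014, 0.013]
ft_force: [-0.3, -1.4, -1.3]
grip_width: 0.386
t 17.77 pos [0.4313 0.3577 0.059 ] F [-0.3 -1.4 -1.3] w 0.386
[[1.0, 0.009, 0.009], [0.009, -1.0, -0.011], [0.008, 0.012, -1.0]] q [-0.02  0.35 -0.86  1.8   0.31  1.13 -2.54]
```

```bash
python3 -m inch '[[-1,8,0,10,0],[-1,0,0,25,0],[-1,0,0,25,0],[-1,0,0,9,0],[-1,0,0,0,0]]' && python3 -m inch '[[-1,0,0,2,0],[-1,0,0,0,0]]' && python3 -m inch '[[-1,0,0,2,0]]'
```

```text
time: 18.4
position: [0.4447, 0.3495, -0.014]
tool_rot: [3.125, -0.001, 0.016]
ft_force: [-0.6, -0.2, -1.0]
grip_width: 0.387
time: 18.65
position: [0.446, 0.3498, -0.0147]
tool_rot: [3.126, -0.002, 0.02]
ft_force: [0.2, 0.4, -0.7]
grip_width: 0.39
time: 18.77
position: [0.4466, 0.3503, -0.016]
tool_rot: [3.127, -0.002, 0.022]
ft_force: [0.1, 0.1, -1.1]
grip_width: 0.392
```

```bash
python3 -m inch '[[-1,0,0,1.5,0]]' && python3 -m inch '[[-1,0,0,1.5,0]]' && python3 -m inch '[[-1,0,0,0,0]]'
```

```text
time: 18.9
position: [0.4465, 0.3502, -0.0166]
tool_rot: [3.126, -0.002, 0.022]
ft_force: [-3.6, -3.0, 11.1]
grip_width: 0.388
time: 19.02
position: [0.4465, 0.3503, -0.0167]
tool_rot: [3.125, -0.002, 0.023]
ft_force: [-3.7, -3.5, 11.3]
grip_width: 0.387
time: 19.15
position: [0.4467, 0.3505, -0.0161]
tool_rot: [3.125, -0.001, 0.024]
ft_force: [0.3, -0.2, -0.8]
grip_width: 0.388
```

```bash
python3 -m inch '[[0.2,0,0,0,0],[0.2,0,0,0,0],[0.2,0,0,0,0]]' && python3 -m inch '[[0.2,0,0,-20,0],[0.2,0,0,-40,0],[0.2,0,0,-40,0],[0.2,0,0,0,0.1],[0.2,0,0,0,0]]' && python3 - <<'E'
from h import *
st(); shot('wrist','w3')
E
python3 caps.py wrist top
```

```text
time: 19.52
position: [0.4469, 0.3509, -0.0161]
tool_rot: [3.126, -0.001, 0.025]
ft_force: [-0.2, -0.4, 0.5]
grip_width: 0.581
time: 20.15
position: [0.4457, 0.3541, 0.0923]
tool_rot: [3.126, -0.158, 0.03]
ft_force: [0.7, -0.0, -0.1]
grip_width: 0.599
t 20.15 pos [0.4457 0.3541 0.0923] F [ 0.7 -0.  -0.1] w 0.599
[[0.995, -0.101, 0.019], [-0.101, -0.995, -0.013], [0.02, 0.011, -1.0]] q [-0.01  0.32 -0.84  1.76  0.28  1.18 -2.61]
wrist [261. 213.] 618 z95 0.0714 topmid [0.4442 0.3517]
top [149. 143.] 413 z95 0.0831 topmid [0.7005 0.2728]
top [255. 195.] 39 z95 0.0723 topmid [ 0.5565 -0.0369]
top [296. 196.] 39 z95 0.0707 topmid [ 0.5566 -0.1518]
top [219. 202.] 39 z95 0.0731 topmid [0.5336 0.0647]
top [213. 234.] 42 z95 0.0723 topmid [0.4465 0.0782]
t 20.3 pos [0.4453 0.3539 0.0911] F [-0.1 -0.   0.2] w 0.6
[[0.995, -0.1, 0.017], [-0.1, -0.995, -0.013], [0.018, 0.012, -1.0]] q [-0.01  0.32 -0.84  1.76  0.28  1.18 -2.61]
```

View pics/w3.png

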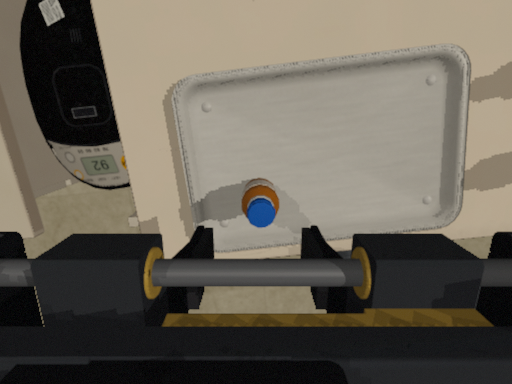

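D stands in the tray at (0.444, 0.352), cap home (pixel 261,213). Next, A. I turn the tool back a little to keep joint 7 off its limit.

```bash
python3 -m inch '[[0.27,0,0,0,-0.15],[0.27,0,0,0,-0.15],[0.27,-9,45,0,0],[0.27,-9,45,0,0],[0.27,-9,45,0,0]]' && python3 -m inch '[[0.27,-9,45,0,0],[0.27,-9,45,0,0],[0.27,-6,35,0,0],[0.27,0,0,0,0],[0.27,0,0,0,0]]' && python3 caps.py wrist top
```

```text
time: 20.92
position: [0.4441, 0.2169, 0.0903]
tool_rot: [3.11, 0.352, 0.014]
ft_force: [0.2, -0.6, 0.5]
grip_width: 0.634
time: 21.55
position: [0.4465, 0.0816, 0.0897]
tool_rot: [3.109, 0.35, 0.006]
ft_force: [-0.2, 1.4, 0.7]
grip_width: 0.636
wrist [307. 102.] 803 z95 0.07 topmid [0.5342 0.0656]
wrist [448. 105.] 996 z95 0.0699 topmid [ 0.5558 -0.0358]
wrist [260. 210.] 638 z95 0.0698 topmid [0.4476 0.0802]
top [149. 144.] 425 z95 0.083 topmid [0.7001 0.2727]
top [255. 195.] 39 z95 0.0716 topmid [ 0.5566 -0.0369]
top [296. 196.] 39 z95 0.0743 topmid [ 0.5562 -0.1512]
top [219. 202.] 39 z95 0.072 topmid [0.5342 0.0646]
top [116. 233.] 43 z95 0.0731 topmid [0.4434 0.3501]
t 21.65 pos [0.4465 0.082  0.0897] F [-0.3 -0.7 -0.1] w 0.639
[[0.975, 0.223, 0.005], [0.223, -0.975, -0.012], [0.003, 0.013, -1.0]] q [ 0.53  0.   -0.78  2.02  0.02  1.12 -1.6 ]
```

```bash
python3 -m inch '[[0.27,0,2,10,0],[0.27,0,0,30,0],[0.27,0,0,30,0],[0.27,0,0,25,0],[0.27,0,0,9,0]]' && python3 -m inch '[[0.27,0,0,0,0]]'
```

```text
time: 22.28
position: [0.4475, 0.0832, -0.0187]
tool_rot: [3.109, 0.366, 0.008]
ft_force: [0.1, 0.8, -0.6]
grip_width: 0.634
time: 22.4
position: [0.4469, 0.0839, -0.0192]
tool_rot: [3.11, 0.368, 0.006]
ft_force: [-0.1, -0.6, 0.4]
grip_width: 0.635
```

```bash
python3 -m inch '[[0.27,-1,5,1,0],[0.27,0,0,0,0]]' && python3 -m inch '[[-1,0,0,0,0],[-1,0,0,0,0],[-1,0,0,0,0],[-1,0,0,0,0]]' 10 && python3 -m inch '[[-1,0,0,-20,0],[-1,0,0,-30,0],[-1,0,0,-30,0],[-1,0,0,0,0]]' && python3 caps.py wrist
```

```text
time: 22.65
position: [0.4485, 0.0788, -0.0188]
tool_rot: [3.109, 0.368, 0.01]
ft_force: [-1.2, -0.6, 0.2]
grip_width: 0.638
time: 23.15
position: [0.4497, 0.0785, -0.0175]
tool_rot: [3.109, 0.367, 0.014]
ft_force: [0.1, 0.2, -0.9]
grip_width: 0.39
time: 23.65
position: [0.4476, 0.0795, 0.0636]
tool_rot: [3.109, 0.368, 0.01]
ft_force: [-0.9, 0.4, -0.4]
grip_width: 0.383
wrist [312. 102.] 1026 z95 0.07 topmid [0.5341 0.0656]
wrist [471. 107.] 1331 z95 0.0698 topmid [ 0.5557 -0.0359]
t 23.7 pos [0.4463 0.0792 0.0622] F [ 0.5 -0.1 -1.1] w 0.386
[[0.972, 0.234, 0.005], [0.234, -0.972, -0.01], [0.002, 0.011, -1.0]] q [ 0.55  0.04 -0.79  2.05  0.05  1.06 -1.61]
```

```bash
python3 -m inch '[[-1,6,-25,0,0],[-1,11,-50,0,0],[-1,11,-50,0,0],[-1,9,-45,0,0],[-1,0,0,0,0]]' && python3 -m inch '[[-1,0,0,0,0],[-1,0,0,0,0]]' && python3 caps.py wrist
```

```text
time: 24.32
position: [0.4384, 0.2551, 0.0532]
tool_rot: [3.11, 0.362, -0.01]
ft_force: [-0.9, -1.1, -1.9]
grip_width: 0.39
time: 24.58
position: [0.4371, 0.2529, 0.0509]
tool_rot: [3.108, 0.361, -0.017]
ft_force: [0.5, 0.4, -0.9]
grip_width: 0.388
wrist [110. 188.] 1200 z95 0.0713 topmid [0.4437 0.351 ]
t 24.62 pos [0.4372 0.2525 0.0509] F [ 0.  -0.1 -1.5] w 0.385
[[0.973, 0.229, -0.009], [0.228, -0.973, -0.014], [-0.012, 0.012, -1.0]] q [ 0.25  0.25 -0.92  1.93  0.23  1.09 -2.1 ]
```

```bash
python3 -m inch '[[-1,8,-14,5,0],[-1,0,0,25,0],[-1,0,0,25,0],[-1,0,0,9,0],[-1,0,0,0,0]]' && python3 -m inch '[[-1,0,0,1.5,0]]' && python3 -m inch '[[-1,0,0,1.5,0]]' && python3 -m inch '[[-1,0,0,1.5,0]]'
```

```text
time: 25.25
position: [0.4448, 0.2612, -0.0144]
tool_rot: [3.106, 0.343, -0.012]
ft_force: [-0.2, 0.8, -0.3]
grip_width: 0.384
time: 25.38
position: [0.4456, 0.2611, -0.0151]
tool_rot: [3.106, 0.342, -0.01]
ft_force: [-0.4, 0.1, -1.0]
grip_width: 0.391
time: 25.5
position: [0.4461, 0.2612, -0.016]
tool_rot: [3.107, 0.342, -0.008]
ft_force: [-2.3, -0.6, 4.8]
grip_width: 0.388
time: 25.62
position: [0.4462, 0.2612, -0.0161]
tool_rot: [3.106, 0.342, -0.008]
ft_force: [-5.1, -3.4, 11.9]
grip_width: 0.391
```

```bash
python3 -m inch '[[0.2,0,0,0,0],[0.2,0,0,0,0],[0.2,0,0,0,0],[0.25,0,0,-20,0],[0.25,0,0,-35,0]]' && python3 -m inch '[[0.27,0,0,-35,0],[0.27,9,42,0,0],[0.27,9,42,0,0],[0.27,9,42,0,0],[0.27,9,42,0,0]]' && python3 -m inch '[[0.27,7,36,0,0],[0.27,0,0,0,0],[0.27,0,0,0,0]]'&& python3 caps.py wrist top
```

```text
time: 26.25
position: [0.4453, 0.262, 0.0402]
tool_rot: [3.105, 0.343, -0.012]
ft_force: [0.1, -0.2, -0.2]
grip_width: 0.622
time: 26.88
position: [0.5225, 0.1108, 0.0899]
tool_rot: [3.106, 0.362, 0.012]
ft_force: [0.0, 0.3, -0.1]
grip_width: 0.638
time: 27.25
position: [0.5404, 0.0732, 0.0943]
tool_rot: [3.107, 0.352, 0.018]
ft_force: [0.1, -0.3, 0.6]
grip_width: 0.638
wrist [265. 217.] 603 z95 0.0699 topmid [0.5355 0.0653]
wrist [391. 218.] 685 z95 0.0698 topmid [ 0.5572 -0.0359]
top [149. 144.] 431 z95 0.0835 topmid [0.6993 0.2735]
top [255. 195.] 38 z95 0.073 topmid [ 0.5565 -0.0376]
top [296. 196.] 38 z95 0.0739 topmid [ 0.5557 -0.1517]
top [116. 233.] 44 z95 0.0742 topmid [0.4434 0.3496]
top [148. 234.] 42 z95 0.0737 topmid [0.4428 0.2602]
t 27.35 pos [0.5403 0.0732 0.094 ] F [ 0.8  0.2 -0.3] w 0.638
[[0.974, 0.225, 0.013], [0.225, -0.974, -0.014], [0.01, 0.017, -1.0]] q [ 0.53  0.24 -0.81  1.82  0.21  1.15 -1.7 ]
```

```bash
python3 -m inch '[[0.27,-8,6,10,0],[0.27,0,0,30,0],[0.27,0,0,30,0],[0.27,0,0,25,0],[0.27,0,0,12,0]]' && python3 -m inch '[[0.27,0,0,0,0]]'
```

```text
time: 27.98
position: [0.532, 0.0657, -0.0167]
tool_rot: [3.104, 0.364, 0.018]
ft_force: [0.7, -0.1, 0.3]
grip_width: 0.634
time: 28.1
position: [0.5308, 0.0659, -0.0175]
tool_rot: [3.104, 0.366, 0.014]
ft_force: [0.1, -0.5, 0.8]
grip_width: 0.634
```

```bash
python3 -m inch '[[0.27,4,0,3,0],[0.27,0,0,0,0]]' && python3 -m inch '[[-1,0,0,0,0],[-1,0,0,0,0],[-1,0,0,0,0],[-1,0,0,0,0]]' 10 && python3 -m inch '[[-1,0,0,-20,0],[-1,0,0,-35,0],[-1,0,0,-40,0],[-1,8,-30,-5,0],[-1,8,-50,0,0]]' && python3 -m inch '[[-1,8,-50,0,0],[-1,8,-50,0,0],[-1,8,-50,0,0],[-1,6,-45,0,0],[-1,0,0,0,0]]' && python3 -m inch '[[-1,0,0,0,0]]' && python3 caps.py wrist
```

```text
time: 28.35
position: [0.5362, 0.0671, -0.0191]
tool_rot: [3.103, 0.366, 0.018]
ft_force: [-0.3, -0.7, -0.1]
grip_width: 0.633
time: 28.85
position: [0.5374, 0.067, -0.0177]
tool_rot: [3.103, 0.365, 0.022]
ft_force: [0.5, 0.3, -0.1]
grip_width: 0.388
time: 29.48
position: [0.5348, 0.1473, 0.0892]
tool_rot: [3.102, 0.352, 0.027]
ft_force: [-0.5, 0.9, -1.2]
grip_width: 0.386
time: 30.1
position: [0.5192, 0.3562, 0.0939]
tool_rot: [3.106, 0.36, 0.039]
ft_force: [0.3, 0.4, -1.1]
grip_width: 0.386
time: 30.22
position: [0.5196, 0.3556, 0.0947]
tool_rot: [3.106, 0.36, 0.039]
ft_force: [1.1, -0.1, -1.2]
grip_width: 0.386
wrist [382.  31.] 1153 z95 0.0561 topmid [0.677  0.2875]
wrist [433.  18.] 2235 z95 0.0809 topmid [0.6801 0.2742]
wrist [231. 294.] 39 z95 0.0711 topmid [0.4421 0.3601]
t 30.27 pos [0.5193 0.3561 0.0949] F [-0.3  0.7 -0.7] w 0.389
[[0.973, 0.228, 0.027], [0.229, -0.973, -0.011], [0.024, 0.017, -1.0]] q [ 0.02  0.46 -0.87  1.61  0.4   1.23 -2.27]
```

```bash
python3 -m inch '[[-1,-7,3,10,0],[-1,0,0,30,0],[-1,0,0,30,0],[-1,0,0,25,0],[-1,0,0,9,0]]' && python3 -m inch '[[-1,0,0,1,0]]' && python3 -m inch '[[-1,0,0,1.5,0]]'
```

```text
time: 30.9
position: [0.5182, 0.3404, -0.0125]
tool_rot: [3.103, 0.343, 0.042]
ft_force: [0.3, 0.0, -0.3]
grip_width: 0.387
time: 31.02
position: [0.5181, 0.3391, -0.014]
tool_rot: [3.103, 0.341, 0.04]
ft_force: [0.3, -0.6, -0.0]
grip_width: 0.383
time: 31.15
position: [0.5187, 0.3391, -0.0147]
tool_rot: [3.103, 0.34, 0.042]
ft_force: [0.2, 0.4, -0.4]
grip_width: 0.386
```

```bash
python3 -m inch '[[-1,0,0,1.5,0]]' && python3 -m inch '[[-1,0,0,1.5,0]]'  && python3 -m inch '[[-1,0,0,1,0]]'
```

```text
time: 31.28
position: [0.5193, 0.3393, -0.0153]
tool_rot: [3.104, 0.339, 0.044]
ft_force: [0.8, -0.0, -0.2]
grip_width: 0.391
time: 31.4
position: [0.5199, 0.3397, -0.0161]
tool_rot: [3.104, 0.34, 0.046]
ft_force: [-0.4, -1.3, 2.5]
grip_width: 0.387
time: 31.52
position: [0.5202, 0.3397, -0.0162]
tool_rot: [3.104, 0.34, 0.047]
ft_force: [-1.7, -2.4, 5.3]
grip_width: 0.388
```

```bash
python3 -m inch '[[0.2,0,0,0,0],[0.2,0,0,0,0],[0.2,0,0,0,0],[0.25,0,0,-20,0],[0.25,0,0,-35,0]]' && python3 -m inch '[[0.27,0,0,-40,0],[0.27,-6,42,0,0],[0.27,-6,48,0,0],[0.27,-6,48,0,0],[0.27,-6,48,0,0]]' && python3 -m inch '[[0.27,-6,48,0,0],[0.27,-6,48,0,0],[0.27,-6,40,0,0],[0.27,0,0,0,0],[0.27,0,0,0,0]]'&& python3 caps.py wrist top
```

```text
time: 32.15
position: [0.5167, 0.34, 0.0386]
tool_rot: [3.103, 0.341, 0.041]
ft_force: [0.9, 0.6, 0.9]
grip_width: 0.619
time: 32.78
position: [0.5353, 0.1595, 0.094]
tool_rot: [3.107, 0.361, 0.063]
ft_force: [0.6, -0.5, 0.3]
grip_width: 0.637
time: 33.4
position: [0.5516, 0.0154, 0.1028]
tool_rot: [3.104, 0.353, 0.076]
ft_force: [1.0, 0.2, 0.2]
grip_width: 0.634
wrist [98.  8.] 22 z95 0.0654 topmid [0.6711 0.161 ]
wrist [318. 214.] 553 z95 0.0698 topmid [ 0.5578 -0.0363]
wrist [444. 232.] 87 z95 0.0695 topmid [ 0.5655 -0.1514]
top [149. 144.] 426 z95 0.0829 topmid [0.6997 0.2732]
top [296. 196.] 39 z95 0.0716 topmid [ 0.5557 -0.1519]
top [122. 207.] 39 z95 0.0726 topmid [0.5166 0.338 ]
top [116. 233.] 44 z95 0.0744 topmid [0.4434 0.3486]
top [148. 234.] 42 z95 0.0744 topmid [0.4445 0.2602]
t 33.5 pos [0.5515 0.0156 0.1025] F [-0.4  0.5  1.4] w 0.637
[[0.973, 0.225, 0.05], [0.226, -0.974, -0.012], [0.046, 0.023, -0.999]] q [ 0.65  0.21 -0.81  1.83  0.19  1.13 -1.57]
```

```bash
python3 -m inch '[[0.27,-6,27,0,0],[0.27,-6,27,0,0],[0.27,0,0,25,0],[0.27,0,0,25,0],[0.27,0,0,0,0]]' && python3 caps.py wrist
```

```text
time: 34.12
position: [0.5558, -0.0327, 0.0537]
tool_rot: [3.102, 0.377, 0.079]
ft_force: [0.0, -0.2, -0.8]
grip_width: 0.638
wrist [265. 227.] 880 z95 0.0699 topmid [ 0.5573 -0.0368]
t 34.17 pos [ 0.5569 -0.0324  0.055 ] F [0.1 0.4 0.9] w 0.637
[[0.969, 0.239, 0.055], [0.24, -0.971, -0.009], [0.051, 0.022, -0.998]] q [ 0.69  0.27 -0.77  1.87  0.23  1.03 -1.5 ]
```

```bash
python3 -m inch '[[0.27,-5,3,10,0],[0.27,0,0,30,0],[0.27,0,0,25,0],[0.27,0,0,10,0],[0.27,0,0,0,0]]' && python3 -m inch '[[0.27,0,0,0,0]]'
```

```text
time: 34.8
position: [0.5599, -0.0367, -0.0182]
tool_rot: [3.098, 0.381, 0.093]
ft_force: [-0.1, 0.2, 0.1]
grip_width: 0.633
time: 34.92
position: [0.5606, -0.0367, -0.0173]
tool_rot: [3.098, 0.381, 0.095]
ft_force: [-0.8, 0.3, 0.5]
grip_width: 0.64
```

```bash
python3 -m inch '[[0.27,-4,0,2,0],[0.27,0,0,0,0]]' && python3 -m inch '[[-1,0,0,0,0],[-1,0,0,0,0],[-1,0,0,0,0],[-1,0,0,0,0]]' 10 && python3 -m inch '[[-1,0,0,-20,0],[-1,0,0,-35,0],[-1,0,0,-40,0],[-1,5,-30,-5,0],[-1,5,-50,0,0]]' && python3 -m inch '[[-1,5,-50,0,0],[-1,5,-50,0,0],[-1,5,-50,0,0],[-1,4,-40,0,0],[-1,0,0,0,0]]' && python3 -m inch '[[-1,0,0,0,0]]' && python3 caps.py wrist
```

```text
time: 35.17
position: [0.5577, -0.038, -0.0182]
tool_rot: [3.097, 0.381, 0.099]
ft_force: [0.1, 0.0, -0.0]
grip_width: 0.637
time: 35.67
position: [0.5582, -0.0382, -0.0174]
tool_rot: [3.096, 0.38, 0.101]
ft_force: [-0.3, -0.5, 0.0]
grip_width: 0.387
time: 36.3
position: [0.543, 0.0407, 0.0885]
tool_rot: [3.096, 0.368, 0.105]
ft_force: [0.9, -0.0, -0.7]
grip_width: 0.387
time: 36.92
position: [0.5157, 0.2415, 0.0918]
tool_rot: [3.095, 0.378, 0.119]
ft_force: [-0.2, -0.7, -0.5]
grip_width: 0.387
time: 37.05
position: [0.516, 0.2409, 0.0925]
tool_rot: [3.094, 0.378, 0.12]
ft_force: [0.7, 0.9, -0.9]
grip_width: 0.39
wrist [268.   9.] 782 z95 0.0551 topmid [0.6709 0.269 ]
wrist [412.  36.] 18 z95 0.0679 topmid [0.671  0.1625]
wrist [133. 183.] 745 z95 0.0714 topmid [0.5164 0.3392]
wrist [223. 290.] 27 z95 0.0712 topmid [0.4442 0.2522]
t 37.1 pos [0.5159 0.2412 0.0925] F [-0.9  0.9  0.5] w 0.388
[[0.968, 0.24, 0.079], [0.241, -0.97, -0.012], [0.074, 0.031, -0.997]] q [ 0.3   0.28 -0.93  1.81  0.31  1.12 -2.07]
```

```bash
python3 -m inch '[[-1,-3,-22,5,0],[-1,0,0,30,0],[-1,0,0,30,0],[-1,0,0,28,0],[-1,0,0,7,0]]' && python3 -m inch '[[-1,0,0,1,0]]' && python3 -m inch '[[-1,0,0,1.5,0]]'
```

```text
time: 37.72
position: [0.5213, 0.2518, -0.008]
tool_rot: [3.092, 0.356, 0.127]
ft_force: [0.3, 0.3, -0.7]
grip_width: 0.389
time: 37.85
position: [0.5219, 0.251, -0.0087]
tool_rot: [3.092, 0.353, 0.127]
ft_force: [0.7, 0.3, -1.1]
grip_width: 0.387
time: 37.98
position: [0.523, 0.2508, -0.0092]
tool_rot: [3.093, 0.352, 0.129]
ft_force: [-0.7, 0.2, -0.4]
grip_width: 0.389
```

```bash
python3 -m inch '[[-1,-6,0,3,0],[-1,0,0,2,0]]' && python3 -m inch '[[-1,0,0,1.5,0],[-1,0,0,1.5,0]]'  && python3 -m inch '[[-1,0,0,1.5,0]]'
```

```text
time: 38.22
position: [0.5182, 0.2497, -0.0133]
tool_rot: [3.093, 0.351, 0.133]
ft_force: [0.2, 1.0, -0.2]
grip_width: 0.389
time: 38.48
position: [0.5189, 0.2499, -0.0158]
tool_rot: [3.093, 0.352, 0.135]
ft_force: [-0.6, -0.7, 3.9]
grip_width: 0.391
time: 38.6
position: [0.5196, 0.25, -0.0162]
tool_rot: [3.092, 0.352, 0.137]
ft_force: [-3.7, -3.4, 12.6]
grip_width: 0.389
```

```bash
python3 -m inch '[[0.2,0,0,0,0],[0.2,0,0,0,0],[0.2,0,0,0,0],[0.25,0,0,-20,0],[0.25,0,0,-35,0]]' && python3 -m inch '[[0.27,0,0,-40,0],[0.27,-6,42,0,0],[0.27,-6,48,0,0],[0.27,-6,48,0,0],[0.27,-6,48,0,0]]' && python3 -m inch '[[0.27,-6,48,0,0],[0.27,-6,48,0,0],[0.27,-6,48,0,0],[0.27,-6,48,0,0],[0.27,0,10,0,0]]'&& python3 -m inch '[[0.27,0,0,0,0]]'&& python3 caps.py wrist top
```

```text
time: 39.22
position: [0.5128, 0.2505, 0.0386]
tool_rot: [3.092, 0.353, 0.129]
ft_force: [1.0, 0.1, 1.1]
grip_width: 0.622
time: 39.85
position: [0.5314, 0.0693, 0.0948]
tool_rot: [3.092, 0.375, 0.152]
ft_force: [0.6, -0.5, 0.3]
grip_width: 0.632
time: 40.48
position: [0.5583, -0.1419, 0.1079]
tool_rot: [3.085, 0.37, 0.165]
ft_force: [-0.3, 0.1, -0.4]
grip_width: 0.633
time: 40.6
position: [0.5587, -0.1417, 0.1089]
tool_rot: [3.086, 0.37, 0.167]
ft_force: [-0.2, 0.6, 0.2]
grip_width: 0.633
wrist [267. 214.] 521 z95 0.07 topmid [ 0.5567 -0.152 ]
top [149. 144.] 423 z95 0.0828 topmid [0.6994 0.2725]
top [122. 207.] 41 z95 0.0748 topmid [0.5158 0.3373]
top [153. 208.] 41 z95 0.0734 topmid [0.5154 0.2496]
top [116. 233.] 41 z95 0.0743 topmid [0.4426 0.349 ]
top [148. 233.] 38 z95 0.0736 topmid [0.4444 0.2597]
t 40.7 pos [ 0.5586 -0.1405  0.1086] F [ 0.7 -0.2  0.2] w 0.636
[[0.966, 0.236, 0.109], [0.239, -0.971, -0.017], [0.102, 0.042, -0.994]] q [ 0.88  0.19 -0.74  1.83  0.14  1.07 -1.24]
```

```bash
python3 -m inch '[[0.27,-3,11,0,0],[0.27,-3,-1.3,30,0],[0.27,-3,-1.3,30,0],[0.27,0,0,0,0]]' && python3 caps.py wrist
```

```text
time: 41.2
position: [0.5593, -0.149, 0.0484]
tool_rot: [3.082, 0.385, 0.168]
ft_force: [0.2, 0.7, 0.1]
grip_width: 0.633
wrist [262. 233.] 922 z95 0.0699 topmid [ 0.5569 -0.1518]
t 41.25 pos [ 0.5608 -0.1492  0.05  ] F [-0.   0.   0.6] w 0.635
[[0.963, 0.243, 0.114], [0.247, -0.969, -0.018], [0.106, 0.045, -0.993]] q [ 0.86  0.26 -0.71  1.88  0.21  0.95 -1.27]
```

```bash
python3 -m inch '[[0.27,-4,1,10,0],[0.27,-3,-1.3,30,0],[0.27,-3,-1.3,25,0],[0.27,0,0,2,0],[0.27,0,0,0,0]]' && python3 -m inch '[[0.27,0,0,0,0]]'
```

```text
time: 41.88
position: [0.5628, -0.1533, -0.014]
tool_rot: [3.075, 0.385, 0.185]
ft_force: [-0.6, 1.4, 0.6]
grip_width: 0.641
time: 42.0
position: [0.5637, -0.1536, -0.0127]
tool_rot: [3.074, 0.385, 0.187]
ft_force: [-0.3, -0.1, -0.1]
grip_width: 0.638
```

```bash
python3 -m inch '[[0.27,-4,0,5,0]]' && python3 -m inch '[[-1,0,0,0,0],[-1,0,0,0,0],[-1,0,0,0,0],[-1,0,0,0,0]]' 10 && python3 -m inch '[[-1,2,1,-20,0],[-1,4,2,-35,0],[-1,4,2,-40,0],[-1,-30,-10,0,0],[-1,-30,-10,0,0]]' && python3 -m inch '[[-1,-30,-15,0,0],[-1,-20,-25,0,0],[-1,0,-40,0,0],[-1,0,0,0,0]]' && python3 caps.py wrist
```

```text
time: 42.12
position: [0.5618, -0.155, -0.0168]
tool_rot: [3.072, 0.385, 0.191]
ft_force: [-0.0, -0.4, -1.3]
grip_width: 0.635
time: 42.62
position: [0.5613, -0.1553, -0.0167]
tool_rot: [3.072, 0.384, 0.19]
ft_force: [-0.4, -0.5, 0.4]
grip_width: 0.389
time: 43.25
position: [0.5, -0.1495, 0.0794]
tool_rot: [3.07, 0.39, 0.199]
ft_force: [-0.0, -0.8, -0.7]
grip_width: 0.393
time: 43.75
position: [0.4303, -0.0835, 0.0726]
tool_rot: [3.063, 0.389, 0.203]
ft_force: [-0.1, 0.2, -1.1]
grip_width: 0.393
t 43.8 pos [ 0.431  -0.0851  0.0729] F [ 0.   0.1 -0.9] w 0.396
[[0.96, 0.244, 0.137], [0.251, -0.968, -0.031], [0.125, 0.064, -0.99]] q [ 0.97 -0.18 -0.78  2.19 -0.15  0.95 -1.04]
```

```bash
python3 -m inch '[[-1,14,-43,-6,0],[-1,14,-46,-6,0],[-1,14,-46,-6,0],[-1,14,-46,-6,0],[-1,0,0,0,0]]' && python3 -m inch '[[-1,22,-32,1,0],[-1,22,-30,1,0],[-1,22,-30,1,0],[-1,0,0,0,0]]' && python3 caps.py wrist top
```

```text
time: 44.42
position: [0.4435, 0.1088, 0.098]
tool_rot: [3.061, 0.382, 0.22]
ft_force: [-0.5, -0.4, -1.0]
grip_width: 0.392
time: 44.92
position: [0.4916, 0.2068, 0.0971]
tool_rot: [3.063, 0.355, 0.218]
ft_force: [-1.5, 0.3, -1.4]
grip_width: 0.39
wrist [ 93. 146.] 830 z95 0.0715 topmid [0.5158 0.3392]
wrist [207. 172.] 634 z95 0.0715 topmid [0.5164 0.251 ]
wrist [ 64. 233.] 820 z95 0.0713 topmid [0.4437 0.3507]
top [149. 144.] 426 z95 0.083 topmid [0.6995 0.2733]
top [122. 208.] 44 z95 0.074 topmid [0.5151 0.3379]
top [153. 206.] 16 z95 0.0734 topmid [0.5209 0.25  ]
t 45.02 pos [0.4923 0.2022 0.0983] F [ 1.2 -0.8 -1. ] w 0.389
[[0.964, 0.218, 0.149], [0.227, -0.973, -0.042], [0.136, 0.075, -0.988]] q [ 0.72  0.24 -1.34  1.94  0.4   1.08 -2.14]
```

```bash
python3 -m inch '[[-1,-9,-3,15,0],[-1,-4,-2,20,0],[-1,0,0,0,0]]' && python3 -c "
from h import *
st()"
```

```text
time: 45.4
position: [0.4838, 0.1955, 0.0606]
tool_rot: [3.044, 0.336, 0.227]
ft_force: [0.0, -0.7, -1.0]
grip_width: 0.39
t 45.4 pos [0.4838 0.1955 0.0606] F [ 0.  -0.7 -1. ] w 0.39
[[0.965, 0.211, 0.154], [0.222, -0.974, -0.054], [0.139, 0.086, -0.987]] q [ 0.66  0.27 -1.3   2.    0.46  1.02 -2.2 ]
```

```bash
python3 -m inch '[[-1,-3,-3,20,0],[-1,-3,-3,20,0],[-1,-2,-3,20,0],[-1,0,0,3,0],[-1,0,0,0,0]]' && python3 -m inch '[[-1,0,0,2,0]]' && python3 -c "
from h import *
st()"
```

```text
time: 46.02
position: [0.4877, 0.1929, 0.0004]
tool_rot: [3.033, 0.325, 0.244]
ft_force: [0.2, 0.2, 0.4]
grip_width: 0.389
time: 46.15
position: [0.4889, 0.1926, -0.0004]
tool_rot: [3.033, 0.324, 0.247]
ft_force: [-0.4, 0.3, 0.1]
grip_width: 0.388
t 46.15 pos [ 4.889e-01  1.926e-01 -4.000e-04] F [-0.4  0.3  0.1] w 0.388
[[0.965, 0.203, 0.168], [0.216, -0.974, -0.064], [0.151, 0.098, -0.984]] q [ 0.52  0.36 -1.17  2.05  0.62  0.93 -2.34]
```

```bash
python3 -m inch '[[-1,-4,-3,6,0],[-1,-3,-3,5,0],[-1,0,0,0,0]]' && python3 -m inch '[[-1,0,0,2,0]]' && python3 -m inch '[[-1,0,0,2,0]]'&& python3 -m inch '[[-1,0,0,2,0]]'
```

```text
time: 46.52
position: [0.483, 0.1964, -0.0129]
tool_rot: [3.032, 0.323, 0.249]
ft_force: [-0.1, 0.0, -1.3]
grip_width: 0.388
time: 46.65
position: [0.4843, 0.1967, -0.0141]
tool_rot: [3.032, 0.324, 0.252]
ft_force: [-1.4, -1.6, 11.7]
grip_width: 0.392
time: 46.78
position: [0.4859, 0.1972, -0.0146]
tool_rot: [3.031, 0.324, 0.255]
ft_force: [-3.1, -2.3, 12.2]
grip_width: 0.391
time: 46.9
position: [0.4873, 0.1976, -0.0152]
tool_rot: [3.03, 0.324, 0.258]
ft_force: [-4.1, -1.7, 12.1]
grip_width: 0.386
```

```bash
python3 -m inch '[[0.2,0,0,0,0],[0.2,0,0,0,0],[0.2,0,0,0,0],[0.2,0,0,-20,0],[0.2,0,0,-35,0]]' && python3 -m inch '[[0.2,0,0,-35,0],[0.2,0,0,0,0]]' && python3 - <<'E'
from h import *
st(); shot('wrist','w4')
E
python3 caps.py wrist top
```

```text
time: 47.52
position: [0.476, 0.2005, 0.0377]
tool_rot: [3.032, 0.324, 0.25]
ft_force: [0.3, 1.0, 0.4]
grip_width: 0.599
time: 47.78
position: [0.471, 0.2038, 0.0746]
tool_rot: [3.031, 0.325, 0.255]
ft_force: [-0.2, -0.3, 0.0]
grip_width: 0.599
t 47.77 pos [0.471  0.2038 0.0746] F [-0.2 -0.3  0. ] w 0.599
[[0.964, 0.203, 0.174], [0.217, -0.974, -0.064], [0.156, 0.099, -0.983]] q [ 0.69  0.18 -1.33  2.01  0.39  1.01 -2.18]
wrist [ 71. 116.] 1164 z95 0.0714 topmid [0.5155 0.3393]
wrist [203. 144.] 829 z95 0.0716 topmid [0.516 0.251]
wrist [264. 209.] 721 z95 0.0714 topmid [0.4791 0.1994]
wrist [ 38. 218.] 1146 z95 0.0713 topmid [0.4434 0.3508]
wrist [172. 239.] 628 z95 0.0714 topmid [0.4444 0.2602]
top [149. 144.] 421 z95 0.0834 topmid [0.6991 0.2732]
top [122. 207.] 40 z95 0.0739 topmid [0.5165 0.3371]
top [153. 208.] 41 z95 0.0726 topmid [0.5154 0.2499]
t 47.92 pos [0.4691 0.202  0.0716] F [-0.4  0.6 -0.7] w 0.6
[[0.965, 0.203, 0.168], [0.216, -0.974, -0.065], [0.15, 0.099, -0.984]] q [ 0.69  0.19 -1.33  2.02  0.39  1.01 -2.18]
```

View pics/w4.png

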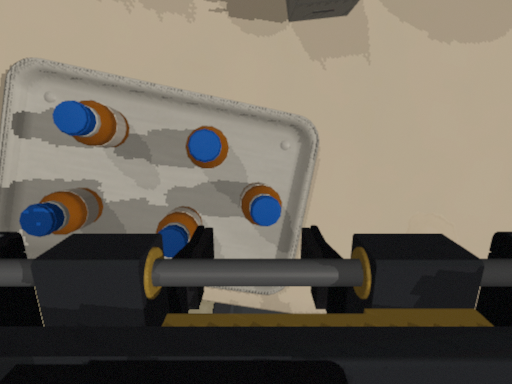

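All five bottles stand in the tray with caps home (cap tops all ≈0.0714). Now to the dish at (0.555, −0.282), lifting on the way to see how the tool tilt behaves.

```bash
python3 -m inch '[[0.4,0,45,-10,0],[0.4,0,45,-10,0],[0.4,0,45,-10,0],[0.4,0,45,-10,0],[0.4,0,0,0,0]]' && python3 -c "
from h import *
st()"; python3 -m inch '[[0.4,0,0,-40,0],[0.4,0,0,-40,0],[0.4,0,0,0,0]]' && python3 -c "
from h import *
st()"; python3 -m inch '[[0.4,0,0,0,0],[0.4,0,0,0,0],[0.4,0,0,0,0],[0.4,0,0,0,0],[0.4,0,0,0,0]]' && python3 -c "
from h import *
st()"
```

```text
time: 48.55
position: [0.4955, 0.025, 0.1233]
tool_rot: [3.041, 0.331, 0.231]
ft_force: [-0.3, -0.7, -0.1]
grip_width: 0.701
t 48.55 pos [0.4955 0.025  0.1233] F [-0.3 -0.7 -0.1] w 0.701
[[0.965, 0.208, 0.157], [0.219, -0.974, -0.057], [0.141, 0.089, -0.986]] q [ 1.05 -0.13 -1.13  2.02 -0.06  1.03 -1.41]
time: 48.92
position: [0.4797, 0.0313, 0.1999]
tool_rot: [3.049, 0.333, 0.22]
ft_force: [-0.2, -0.6, -0.5]
grip_width: 0.702
t 48.92 pos [0.4797 0.0313 0.1999] F [-0.2 -0.6 -0.5] w 0.702
[[0.966, 0.209, 0.149], [0.219, -0.974, -0.05], [0.135, 0.081, -0.988]] q [ 0.99 -0.27 -0.99  1.93 -0.19  1.21 -1.3 ]
time: 49.55
position: [0.4767, 0.0328, 0.1946]
tool_rot: [3.054, 0.337, 0.208]
ft_force: [-0.2, -0.2, 0.2]
grip_width: 0.703
t 49.55 pos [0.4767 0.0328 0.1946] F [-0.2 -0.2  0.2] w 0.703
[[0.967, 0.212, 0.14], [0.221, -0.974, -0.047], [0.127, 0.076, -0.989]] q [ 0.99 -0.26 -0.99  1.94 -0.19  1.21 -1.3 ]
```

Holding still at this height slowly undoes the tilt, and there's plenty of time, so I use that.

```bash
R='[[0.4,0,0,-1,0],[0.4,0,0,-1,0],[0.4,0,0,-1,0],[0.4,0,0,-1,0],[0.4,0,0,-1,0]]'; true
python3 -m inch '[[0.4,0,0,-1,0],[0.4,0,0,-1,0],[0.4,0,0,-1,0],[0.4,0,0,-1,0],[0.4,0,0,-1,0]]' | grep rot
python3 -m inch '[[0.4,0,0,-1,0],[0.4,0,0,-1,0],[0.4,0,0,-1,0],[0.4,0,0,-1,0],[0.4,0,0,-1,0]]' | grep rot
python3 -m inch '[[0.4,0,0,-1,0],[0.4,0,0,-1,0],[0.4,0,0,-1,0],[0.4,0,0,-1,0],[0.4,0,0,-1,0]]' | grep rot
python3 -m inch '[[0.4,0,0,-1,0],[0.4,0,0,-1,0],[0.4,0,0,-1,0],[0.4,0,0,-1,0],[0.4,0,0,-1,0]]' | grep rot
python3 -c "
from h import *
st()"
```

```text
tool_rot: [3.054, 0.336, 0.208]
tool_rot: [3.054, 0.336, 0.208]
tool_rot: [3.054, 0.336, 0.208]
tool_rot: [3.054, 0.336, 0.208]
t 52.05 pos [0.4738 0.0337 0.2159] F [ 0.2 -0.4 -0.2] w 0.703
[[0.967, 0.212, 0.141], [0.221, -0.974, -0.047], [0.127, 0.077, -0.989]] q [ 0.94 -0.28 -0.94  1.91 -0.18  1.26 -1.3 ]
```

```bash
python3 -m inch '[[0.4,20,0,0,0],[0.4,0,0,0,0],[0.4,0,0,0,0],[0.4,0,0,0,0],[0.4,0,0,0,0]]' | egrep 'rot|pos'
python3 -m inch '[[0.4,0,0,0,0],[0.4,0,0,0,0],[0.4,0,0,0,0],[0.4,0,0,0,0],[0.4,0,0,0,0]]' | egrep 'rot|pos'
python3 -m inch '[[0.4,0,0,-30,0],[0.4,0,0,30,0],[0.4,0,0,-30,0],[0.4,0,0,30,0],[0.4,0,0,0,0]]' | egrep 'rot|pos'
python3 -m inch '[[0.4,0,60,0,0],[0.4,0,-60,0,0],[0.4,0,60,0,0],[0.4,0,-60,0,0],[0.4,0,0,0,0]]' | egrep 'rot|pos'
python3 -c "
from h import *
st()"
```

```text
position: [0.4919, 0.0375, 0.2181]
tool_rot: [3.053, 0.335, 0.205]
position: [0.4916, 0.0374, 0.2181]
tool_rot: [3.052, 0.335, 0.205]
position: [0.491, 0.0368, 0.2177]
tool_rot: [3.053, 0.333, 0.203]
position: [0.4962, 0.0363, 0.2252]
tool_rot: [3.053, 0.338, 0.221]
t 54.55 pos [0.4962 0.0363 0.2252] F [ 0.2 -0.5 -0.5] w 0.701
[[0.966, 0.213, 0.149], [0.222, -0.974, -0.046], [0.136, 0.077, -0.988]] q [ 0.94 -0.21 -0.97  1.86 -0.13  1.26 -1.35]
```

```bash
python3 -m inch '[[0.1,0,0,0,0.17],[0.1,0,0,0,0.17],[0.1,0,0,0,0.17],[0.1,0,0,0,0]]' >/dev/null; cat > go.py <<'E'
import sys
from h import *
s=st(); R=Ro.from_rotvec(s['tool_rot']).as_matrix()
t=np.array([float(x) for x in sys.argv[1:4]]); d=(t-s['position'])*1000
print('total tool shift mm',(R.T@d).round(1))
E
python3 go.py .555 -.282 .10
```

```text
t 55.05 pos [0.4981 0.0369 0.2295] F [0.  0.7 0.8] w 0.552
[[0.943, -0.296, 0.154], [-0.292, -0.955, -0.047], [0.161, -0.0, -0.987]] q [ 1.03 -0.24 -1.03  1.85 -0.17  1.26 -1.84]
total tool shift mm [126.  287.8 151.7]
```

```bash
python3 -m inch '[[0.1,16,38,19,0],[0.1,16,38,19,0],[0.1,16,38,19,0],[0.1,16,38,19,0],[0.1,16,38,19,0]]' >/dev/null;python3 -m inch '[[0.1,16,38,19,0],[0.1,16,38,19,0],[0.1,16,34,19,0],[0.1,0,0,0,0],[0.1,0,0,0,0]]' >/dev/null; python3 go.py .555 -.282 .10; python3 - <<'E'
from h import *
im=shot('wrist','w5');P=cloud(im)
m=(P[...,2]>.008)&(P[...,2]<.035)&(abs(P[...,0]-.555)<.035)&(abs(P[...,1]+.282)<.03)
Q=P[m];T=Q[Q[:,2]>.018];print(len(T),Q[:,2].max(),((T.min(0)+T.max(0))/2).round(4),T.min(0).round(3),T.max(0).round(3))
E
```

```text
t 56.3 pos [ 0.5645 -0.3072  0.102 ] F [-0.1  1.  -0.1] w 0.548
[[0.951, -0.263, 0.16], [-0.258, -0.965, -0.051], [0.168, 0.007, -0.986]] q [ 1.17  0.33 -0.83  1.73  0.27  1.02 -1.56]
total tool shift mm [-15.9 -21.8  -0.8]
638 0.025711230686780533 [ 0.5554 -0.2805  0.0219] [ 0.539 -0.297  0.018] [ 0.571 -0.264  0.026]
```

View pics/w5.png

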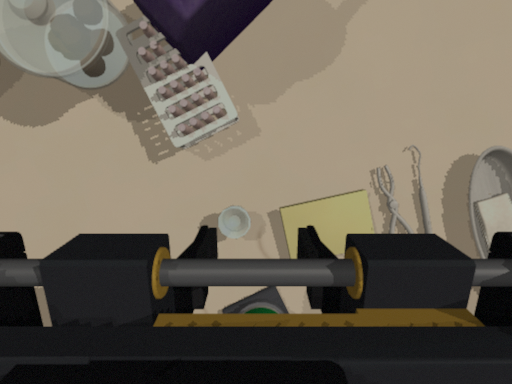

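```bash
python3 go.py .5575 -.2815 .10 |tail -1;  python3 -m inch '[[0.1,-14,-22,0,0],[0.1,-3,-1,20,0],[0.1,-3,-1,20,0],[0.1,-3,-1,20,0],[0.1,0,0,0,0]]' >/dev/null; python3 go.py .5575 -.2815 -.03; python3 - <<'E'
from h import *
im=ctrl.get_image('wrist');P=cloud(im)
m=(P[...,2]>.008)&(P[...,2]<.03)&(abs(P[...,0]-.555)<.035)&(abs(P[...,1]+.282)<.03)
T=P[m];T=T[T[:,2]>.018];print(len(T),((T.min(0)+T.max(0))/2).round(4))
E
```

```text
total tool shift mm [-13.4 -23.5  -0.4]
t 56.98 pos [ 0.5589 -0.2791  0.0367] F [-1.  -0.  -0.9] w 0.548
[[0.953, -0.258, 0.161], [-0.252, -0.966, -0.055], [0.169, 0.012, -0.985]] q [ 1.12  0.36 -0.81  1.84  0.33  0.9  -1.64]
total tool shift mm [-12.1   1.9  65.6]
1071 [ 0.5554 -0.2807  0.022 ]
```

```bash
python3 -m inch '[[0.1,-5,1,20,0],[0.1,-4,1,20,0],[0.1,-3,0,18,0],[0.1,0,0,0,0]]' >/dev/null; python3 go.py .5575 -.2815 -.03
```

```text
t 57.52 pos [ 0.5571 -0.2826 -0.0256] F [-0.4  0.7  0.4] w 0.547
[[0.952, -0.259, 0.162], [-0.253, -0.966, -0.056], [0.171, 0.012, -0.985]] q [ 1.08  0.45 -0.75  1.88  0.41  0.79 -1.7 ]
total tool shift mm [-0.7 -1.3  4.3]
```

```bash
python3 -m inch '[[0.1,-1,-1,4,0],[0.1,0,0,0,0]]';  python3 -m inch '[[-1,0,0,0,0],[-1,0,0,0,0],[-1,0,0,0,0],[-1,0,0,0,0]]' 12; python3 -m inch '[[-1,2,0,-15,0],[-1,3,0,-20,0],[-1,3,0,-20,0],[-1,0,0,0,0]]'; python3 - <<'E'
from h import *
st(); im=shot('side'); cv2.imwrite('pics/s4.png',cv2.resize(im['color'][200:330,190:330,::-1],None,fx=4,fy=4,interpolation=cv2.INTER_CUBIC))
E
```

```text
time: 57.78
position: [0.5578, -0.2815, -0.0295]
tool_rot: [3.07, -0.403, 0.264]
ft_force: [0.3, 0.6, 0.3]
grip_width: 0.55
time: 58.28
position: [0.5589, -0.2822, -0.0279]
tool_rot: [3.068, -0.402, 0.268]
ft_force: [0.3, 0.5, 1.1]
grip_width: 0.35
time: 58.78
position: [0.5586, -0.2813, 0.0334]
tool_rot: [3.066, -0.401, 0.272]
ft_force: [1.2, -0.3, -0.2]
grip_width: 0.352
t 58.77 pos [ 0.5586 -0.2813  0.0334] F [ 1.2 -0.3 -0.2] w 0.352
[[0.951, -0.259, 0.168], [-0.252, -0.966, -0.059], [0.178, 0.014, -0.984]] q [ 1.13  0.36 -0.81  1.85  0.33  0.88 -1.65]
```

View pics/s4.png

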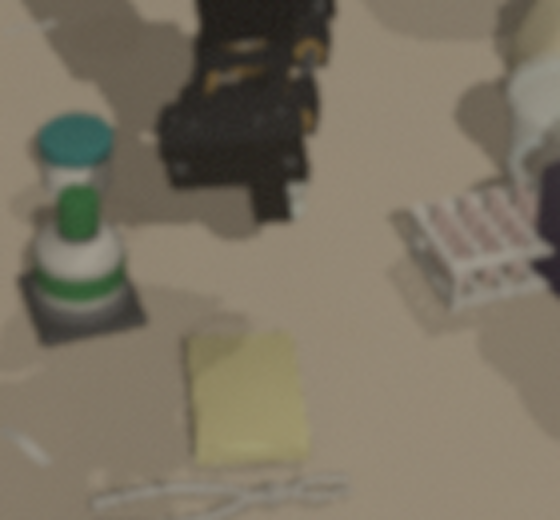

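```bash
python3 - <<'E'
from h import *
for n in('wrist','top'):
    im=ctrl.get_image(n);P=cloud(im);h=cv2.cvtColor(im['color'],cv2.COLOR_RGB2HSV)
    m=cv2.inRange(h,(18,70,60),(35,255,255));m[(abs(P[...,1]+.365)>.07)|(abs(P[...,0]-.52)>.06)|(P[...,2]<.006)|(P[...,2]>.02)]=0
    n_,l,s,c=cv2.connectedComponentsWithStats(m);i=1+np.argmax(s[1:,4])
    Q=np.array([ray(im,u,v,.012)[:2] for v,u in np.argwhere(l==i)],np.float32);print(n,len(Q),cv2.minAreaRect(Q))
E
python3 go.py .5255 -.3696 .034
```

```text
wrist 5185 ((0.5236228704452515, -0.37063106894493103), (0.09077610075473785, 0.06067521497607231), 87.18822479248047)
t 58.92 pos [ 0.5564 -0.2805  0.0302] F [-1.   0.2 -0. ] w 0.353
[[0.952, -0.259, 0.164], [-0.253, -0.966, -0.057], [0.173, 0.012, -0.985]] q [ 1.13  0.37 -0.81  1.85  0.33  0.88 -1.65]
total tool shift mm [-6.3 94.1 -3.8]Traceback (most recent call last):
  File "<stdin>", line 5, in <module>
    return _wrapfunc(a, 'argmax', axis=axis, out=out, **kwds)
    return bound(*args, **kwds)
ValueError: attempt to get argmax of an empty sequence
```

```bash
python3 -m inch '[[-1,-2,30,-1,0],[-1,-2,35,-1,0],[-1,-1,28,-1,0],[-1,0,0,0,0],[-1,0,0,0,0]]' >/dev/null; python3 go.py .527 -.372 -.012
```

```text
t 59.55 pos [ 0.5241 -0.3673  0.0286] F [-0.3 -0.7 -1.4] w 0.351
[[0.954, -0.256, 0.158], [-0.251, -0.967, -0.05], [0.166, 0.008, -0.986]] q [ 1.25  0.41 -0.78  1.8   0.32  0.9  -1.47]
total tool shift mm [-2.8  3.4 40.7]
```

```bash
python3 -m inch '[[-1,-1,2,18,0],[-1,-2,1,18,0],[-1,0,0,2,0],[-1,0,0,0,0]]' >/dev/null; python3 go.py .527 -.372 -.016; python3 -m inch '[[-1,0,0,1.5,0]]'; python3 -m inch '[[-1,0,0,1.5,0]]'
```

```text
t 60.05 pos [ 0.5272 -0.3671 -0.0138] F [-0.6 -0.6  0. ] w 0.351
[[0.955, -0.251, 0.157], [-0.246, -0.968, -0.046], [0.163, 0.006, -0.987]] q [ 1.22  0.47 -0.75  1.82  0.37  0.83 -1.5 ]
total tool shift mm [0.7 4.8 2.3]
time: 60.18
position: [0.5278, -0.3671, -0.0151]
tool_rot: [3.08, -0.391, 0.253]
ft_force: [0.3, -0.1, 1.2]
grip_width: 0.356
time: 60.3
position: [0.5284, -0.3674, -0.0162]
tool_rot: [3.08, -0.391, 0.254]
ft_force: [-0.1, -0.3, 0.0]
grip_width: 0.356
```

```bash
python3 -m inch '[[-1,-1,5,0,0],[-1,0,0,0,0]]';python3 -m inch '[[-1,0,0,1.5,0]]'; python3 -m inch '[[-1,0,0,1.5,0]]'
```

```text
time: 60.55
position: [0.5262, -0.3729, -0.0158]
tool_rot: [3.079, -0.391, 0.255]
ft_force: [0.7, -0.2, -0.6]
grip_width: 0.359
time: 60.68
position: [0.5268, -0.373, -0.0164]
tool_rot: [3.078, -0.392, 0.256]
ft_force: [-4.2, 3.9, 12.4]
grip_width: 0.354
time: 60.8
position: [0.5272, -0.3731, -0.0163]
tool_rot: [3.078, -0.392, 0.255]
ft_force: [-7.4, 3.5, 14.5]
grip_width: 0.354
```

Contact with the pad. Release and back off.

```bash
python3 -m inch '[[0.1,0,0,0,0],[0.1,0,0,0,0],[0.1,0,0,0,0]]';python3 -m inch '[[0.1,2,0,-15,0],[0.1,4,0,-25,0],[0.1,5,0,-40,0],[0.1,0,0,-20,0],[0.1,0,0,0,0]]' >/dev/null; python3 - <<'E'
from h import *
st(); im=shot('wrist','w6');P=cloud(im)
m=(P[...,2]>.020)&(P[...,2]<.05)&(abs(P[...,0]-.5236)<.035)&(abs(P[...,1]+.37)<.045)
T=P[m];print(len(T),T[:,2].max(),np.percentile(T[:,2],[50,95]));T=T[T[:,2]>.03];print(((T.min(0)+T.max(0))/2).round(4),T.min(0).round(3),T.max(0).round(3))
E
python3 caps.py top
```

```text
time: 61.18
position: [0.5276, -0.3734, -0.0158]
tool_rot: [3.077, -0.391, 0.256]
ft_force: [-0.8, -0.2, -0.1]
grip_width: 0.534
t 61.8 pos [ 0.5221 -0.3708  0.0894] F [ 0.3 -0.2  0.2] w 0.55
[[0.955, -0.251, 0.159], [-0.246, -0.968, -0.05], [0.167, 0.008, -0.986]] q [ 1.3   0.35 -0.82  1.74  0.25  1.01 -1.41]
1016 0.03752621109977276 [0.0333077  0.03644402]
[ 0.5247 -0.3709  0.0338] [ 0.508 -0.387  0.03 ] [ 0.541 -0.355  0.038]
top [149. 144.] 428 z95 0.0828 topmid [0.6993 0.2726]
top [122. 207.] 41 z95 0.0726 topmid [0.5167 0.3376]
top [153. 208.] 41 z95 0.0735 topmid [0.5153 0.249 ]
top [177. 222.] 41 z95 0.0736 topmid [0.4774 0.1799]
top [116. 233.] 45 z95 0.0736 topmid [0.4434 0.3496]
top [148. 233.] 40 z95 0.0743 topmid [0.4433 0.2598]
t 61.9 pos [ 0.5211 -0.3701  0.0872] F [-0.6 -0.4  0.7] w 0.549
[[0.955, -0.25, 0.157], [-0.246, -0.968, -0.047], [0.164, 0.006, -0.986]] q [ 1.3   0.35 -0.82  1.74  0.25  1.   -1.41]
```

View pics/w6.png

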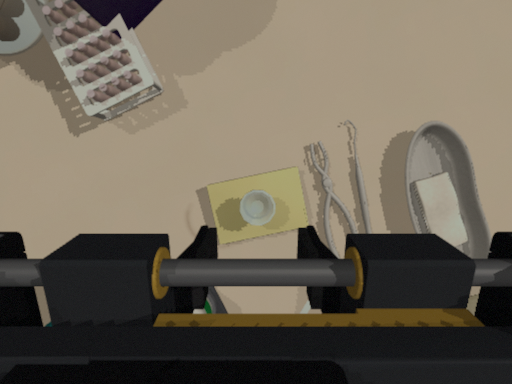

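The dish is centred on the pad at (0.5247, −0.3709), pixel (257,208). But bottle E has been knocked from y=0.199 to 0.180, close to the tray rim. I'll go back, look and mend that before opening the green cap.

```bash
python3 -m inch '[[0.2,0,0,-30,-0.17],[0.2,0,0,-20,-0.17],[0.2,0,0,0,0]]' >/dev/null; python3 go.py .47 .10 .14; python3 - <<'E'
from h import *
im=ctrl.get_image('side');P=cloud(im)
cv2.imwrite('pics/s5.png',cv2.resize(im['color'][140:215,170:260,::-1],None,fx=6,fy=6,interpolation=cv2.INTER_CUBIC))
E
```

```text
t 62.27 pos [ 0.5102 -0.3658  0.1317] F [ 0.5 -0.3 -0.9] w 0.6
[[0.984, 0.091, 0.151], [0.099, -0.994, -0.04], [0.146, 0.055, -0.988]] q [ 1.39  0.31 -0.91  1.71  0.22  1.09 -1.04]
total tool shift mm [   7.6 -466.3  -33.1]
```

View pics/s5.png

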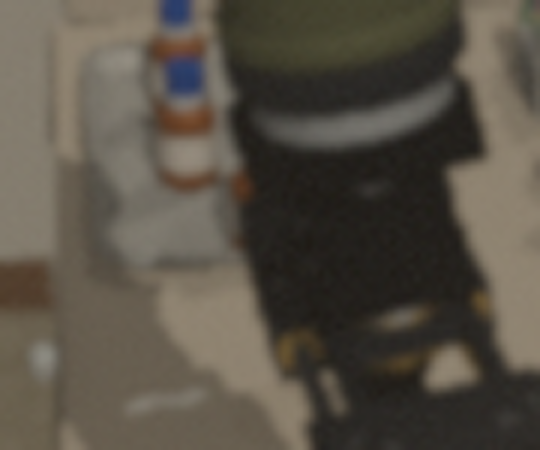

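```bash
python3 -m inch '[[0.2,0,-35,-3,0],[0.2,0,-45,-3,0],[0.2,0,-45,-3,0],[0.2,0,-45,-3,0],[0.2,0,-45,-3,0]]' >/dev/null;python3 -m inch '[[0.2,0,-45,-3,0],[0.2,0,-45,-3,0],[0.2,0,-45,-3,0],[0.2,0,-45,-3,0],[0.2,0,-30,-3,0]]' >/dev/null; python3 -m inch '[[0.2,0,0,0,0],[0.2,0,0,0,0]]' >/dev/null; python3 go.py .478 .18 .14; python3 caps.py wrist top side
```

```text
t 63.83 pos [0.4634 0.0713 0.1259] F [ 0.7  0.6 -0.4] w 0.601
[[0.99, 0.048, 0.135], [0.052, -0.998, -0.026], [0.134, 0.032, -0.99]] q [ 1.08 -0.28 -1.16  2.05 -0.25  1.08 -1.5 ]
total tool shift mm [  22.  -107.4  -14.7]
wrist [ 52. 138.] 704 z95 0.0714 topmid [0.5156 0.2503]
wrist [135. 185.] 558 z95 0.0714 topmid [0.4784 0.1801]
wrist [ 44. 219.] 666 z95 0.0713 topmid [0.4436 0.2607]
top [149. 144.] 422 z95 0.083 topmid [0.7001 0.2734]
top [122. 207.] 41 z95 0.0734 topmid [0.5158 0.3377]
top [153. 208.] 41 z95 0.0732 topmid [0.5153 0.2495]
top [116. 233.] 41 z95 0.0749 topmid [0.4434 0.3498]
side [213. 163.] 15 z95 0.0725 topmid [0.4749 0.1722]
t 63.98 pos [0.4638 0.0709 0.1263] F [-0.1 -0.6  0.3] w 0.6
[[0.99, 0.047, 0.136], [0.051, -0.998, -0.026], [0.134, 0.032, -0.99]] q [ 1.09 -0.28 -1.17  2.04 -0.25  1.08 -1.5 ]
```

```bash
python3 - <<'E'
from h import *
im=ctrl.get_image('wrist');P=cloud(im).reshape(-1,3)
for x0 in (.43,.515):
  for y in np.arange(.145,.205,.005):
    m=(abs(P[:,0]-x0)<.012)&(abs(P[:,1]-y)<.0025)&(P[:,2]<.03)
    print(x0,y.round(3),m.sum(),(np.median(P[m,2])*1000).round(1) if m.any() else '')
cv2.imwrite('pics/w7.png',im['color'][...,::-1])
E
```

```text
0.43 0.145 87 -0.2
0.43 0.15 92 0.2
0.43 0.155 133 9.5
0.43 0.16 64 9.2
0.43 0.165 83 2.8
0.43 0.17 85 1.5
0.43 0.175 100 0.9
0.43 0.18 90 1.1
0.43 0.185 97 1.0
0.43 0.19 87 0.9
0.43 0.195 97 1.0
0.43 0.2 90 0.9
0.515 0.145 106 -0.2
0.515 0.15 94 0.0
0.515 0.155 153 0.8
0.515 0.16 88 9.8
0.515 0.165 86 3.4
0.515 0.17 91 1.9
0.515 0.175 102 1.1
0.515 0.18 100 0.9
0.515 0.185 105 0.8
0.515 0.19 101 0.9
0.515 0.195 103 0.8
0.515 0.2 105 0.9
```

View pics/w7.png

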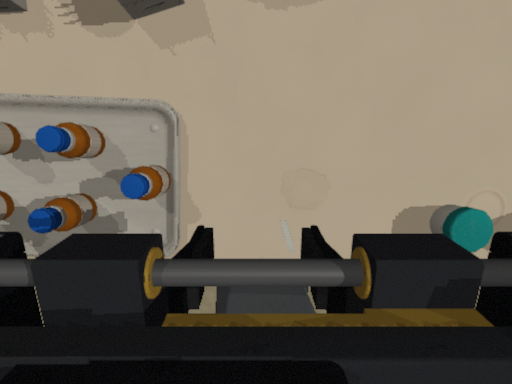

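E is still upright on the floor (cap z matches the others), but its edge is at the foot of the rim. I'll nudge it about 18 mm inward with closed fingers, low on the glass.

```bash
python3 -m inch '[[-1,0,-15,0,0],[-1,5,-15,0,0],[-1,5,-15,20,0],[-1,0,-8,20,0],[-1,0,0,0,0]]' 10 >/dev/null; python3 go.py .480 .127 .03
```

```text
t 64.65 pos [0.4782 0.1253 0.0863] F [-0.   0.4  0.4] w 0.116
[[0.99, 0.04, 0.138], [0.044, -0.999, -0.024], [0.136, 0.029, -0.99]] q [ 1.03  0.01 -1.37  2.04  0.09  0.98 -1.92]
total tool shift mm [-5.8 -3.3 55.9]
```

```bash
python3 -m inch '[[-1,-2,3,20,0],[-1,-2,0,15,0],[-1,0,0,0,0]]' >/dev/null; python3 go.py .480 .127 -.017
```

```text
t 65.03 pos [0.4805 0.121  0.0538] F [-0.   0.6  0.3] w 0.007
[[0.989, 0.039, 0.141], [0.043, -0.999, -0.026], [0.14, 0.032, -0.99]] q [ 0.94  0.14 -1.34  2.07  0.26  0.93 -2.06]
total tool shift mm [-10.2  -8.3  69.8]
```

```bash
python3 -m inch '[[-1,-4,-2,25,0],[-1,-3,-1,25,0],[-1,-3,-1,18,0],[-1,0,0,0,0]]' >/dev/null; python3 go.py .480 .133 -.017
```

```text
t 65.53 pos [ 0.4859  0.1198 -0.0085] F [ 1.   0.3 -0.5] w 0.006
[[0.988, 0.034, 0.153], [0.04, -0.999, -0.034], [0.152, 0.04, -0.988]] q [ 0.74  0.29 -1.19  2.12  0.49  0.84 -2.27]
total tool shift mm [ -6.6 -13.7   7. ]
```

```bash
python3 -m inch '[[-1,-7,-5,6,0],[-1,0,-5,1,0],[-1,0,0,0,0]]' ; python3 -m inch '[[-1,-1,-5,0.5,0],[-1,-1,-5,0.5,0],[-1,0,0,0,0]]'; python3 caps.py wrist | head -5; python3 go.py .480 .166 -.014
```

```text
time: 65.9
position: [0.4821, 0.1296, -0.0134]
tool_rot: [3.092, 0.055, 0.247]
ft_force: [0.5, 0.2, 0.3]
grip_width: 0.006
time: 66.28
position: [0.4803, 0.1405, -0.0147]
tool_rot: [3.092, 0.056, 0.248]
ft_force: [-0.4, 0.3, -0.2]
grip_width: 0.007
wrist [ 19. 169.] 1929 z95 0.0711 topmid [0.5158 0.2442]
t 66.33 pos [ 0.4804  0.1402 -0.0147] F [ 0.6 -0.4  0.3] w 0.008
[[0.987, 0.032, 0.16], [0.038, -0.999, -0.036], [0.159, 0.042, -0.986]] q [ 0.67  0.3  -1.17  2.13  0.52  0.83 -2.34]
t 66.33 pos [ 0.4804  0.1402 -0.0147] F [ 0.6 -0.4  0.3] w 0.008
[[0.987, 0.032, 0.16], [0.038, -0.999, -0.036], [0.159, 0.042, -0.986]] q [ 0.67  0.3  -1.17  2.13  0.52  0.83 -2.34]
total tool shift mm [  0.7 -25.7  -1.7]
```

```bash
python3 -m inch '[[-1,-1,-5,0.5,0],[-1,0,-5,0,0],[-1,-1,-5,0.5,0],[-1,0,0,0,0]]'; python3 -m inch '[[-1,-1,-5,0.5,0],[-1,0,-5,0.5,0],[-1,0,-3,0,0],[-1,0,0,0,0]]';  python3 caps.py wrist top; python3 -c "
from h import *
im=ctrl.get_image('wrist');P=cloud(im)
h=cv2.cvtColor(im['color'],cv2.COLOR_RGB2HSV);m=cv2.inRange(h,(3,120,60),(17,255,255));m[(abs(P[...,0]-.48)>.03)|(abs(P[...,1]-.195)>.03)]=0
Q=P[m>0];print(len(Q),Q.min(0),Q.max(0)) if len(Q) else 0"
```

```text
time: 66.82
position: [0.478, 0.1558, -0.0168]
tool_rot: [3.092, 0.054, 0.248]
ft_force: [0.7, -0.9, -0.3]
grip_width: 0.006
time: 67.32
position: [0.4769, 0.1691, -0.0186]
tool_rot: [3.091, 0.054, 0.248]
ft_force: [-0.0, -1.3, 0.7]
grip_width: 0.006
wrist [ 68. 163.] 3205 z95 0.0714 topmid [0.5161 0.2503]
wrist [197. 232.] 49 z95 0.0963 topmid [0.4961 0.1947]
wrist [ 58. 312.] 696 z95 0.0707 topmid [0.4523 0.2586]
top [149. 144.] 423 z95 0.0831 topmid [0.6994 0.2737]
top [122. 207.] 41 z95 0.0729 topmid [0.5166 0.3383]
top [153. 208.] 40 z95 0.0725 topmid [0.5153 0.2497]
top [116. 233.] 42 z95 0.0731 topmid [0.4434 0.3499]
t 67.42 pos [ 0.4769  0.1689 -0.0186] F [-0.5 -0.8  1.2] w 0.008
[[0.987, 0.031, 0.16], [0.038, -0.999, -0.037], [0.159, 0.043, -0.986]] q [ 0.58  0.32 -1.15  2.12  0.56  0.84 -2.43]
995 [0.47687566 0.18243112 0.00475497] [0.49658341 0.21811449 0.12074667]
```

```bash
python3 -m inch '[[-1,0,10,0,0],[-1,0,25,-10,0],[-1,3,25,-30,0],[-1,3,25,-30,0],[-1,3,25,-20,0]]';python3 -m inch '[[-1,0,30,-20,0],[-1,0,30,-10,0],[-1,0,0,0,0]]' >/dev/null; python3 caps.py top wrist; python3 go.py .47 -.2 .13
```

```text
time: 68.1
position: [0.4721, 0.0609, 0.0739]
tool_rot: [3.097, 0.06, 0.237]
ft_force: [-0.2, -1.3, -1.4]
grip_width: 0.006
top [149. 144.] 419 z95 0.0834 topmid [0.7003 0.2726]
top [122. 207.] 41 z95 0.074 topmid [0.5165 0.3372]
top [153. 208.] 41 z95 0.0738 topmid [0.5154 0.2492]
top [170. 222.] 43 z95 0.0744 topmid [0.477  0.1986]
top [116. 233.] 42 z95 0.0736 topmid [0.4434 0.3496]
top [148. 233.] 36 z95 0.0737 topmid [0.4438 0.2602]
wrist [ 13. 197.] 686 z95 0.0714 topmid [0.4772 0.1955]
t 68.58 pos [ 0.4697 -0.0027  0.108 ] F [ 0.1 -0.2 -0.1] w 0.006
[[0.987, 0.032, 0.156], [0.038, -0.999, -0.039], [0.155, 0.044, -0.987]] q [ 1.1  -0.22 -1.06  2.09 -0.19  1.01 -1.42]
t 68.58 pos [ 0.4697 -0.0027  0.108 ] F [ 0.1 -0.2 -0.1] w 0.006
[[0.987, 0.032, 0.156], [0.038, -0.999, -0.039], [0.155, 0.044, -0.987]] q [ 1.1  -0.22 -1.06  2.09 -0.19  1.01 -1.42]
total tool shift mm [ -3.9 197.9 -14. ]
```

```bash
python3 -m inch '[[0,0,40,-3,0],[0,0,45,-3,0],[0,0,45,-3,0],[0,0,45,-3,0],[0,0,30,0,0]]' >/dev/null;python3 -m inch '[[0,0,0,0,0.14],[0,0,0,0,0.14],[0,0,0,0,0]]' >/dev/null; python3 -c "
from caps import *
for n in('wrist','top'): caps(n,(50,90,25),(78,255,255))"; python3 go.py .442 -.275 .09
```

```text
wrist [323. 209.] 140 z95 0.0397 topmid [ 0.4514 -0.2673]
wrist [348. 226.] 414 z95 0.0807 topmid [ 0.4444 -0.276 ]
t 69.67 pos [ 0.477  -0.2009  0.1243] F [ 0.2 -0.1  0.2] w 0.498
[[0.961, -0.229, 0.152], [-0.227, -0.973, -0.028], [0.155, -0.007, -0.988]] q [ 1.24 -0.02 -0.85  1.97 -0.06  1.03 -1.39]
total tool shift mm [-22.2  80.4  30.7]
```

```bash
python3 -m inch '[[0,-12,40,5,0],[0,-12,40,5,0],[0,0,0,0,0],[0,0,0,0,0]]' >/dev/null; python3 -c "
from caps import *
for n in('wrist','top','side'): caps(n,(50,90,25),(78,255,255))
im=shot('wrist');cv2.imwrite('pics/w8.png',im['color'][...,::-1])
"; python3 go.py .442 -.274 .06
```

```text
wrist [261. 178.] 15 z95 0.0421 topmid [ 0.4635 -0.28  ]
wrist [263. 211.] 699 z95 0.081 topmid [ 0.4388 -0.2763]
side [209. 253.] 89 z95 0.0812 topmid [ 0.4351 -0.2792]
side [210. 271.] 35 z95 0.0351 topmid [ 0.4346 -0.2977]
t 70.38 pos [ 0.4384 -0.2723  0.11  ] F [-0.2 -0.5 -0. ] w 0.499
[[0.964, -0.215, 0.154], [-0.214, -0.977, -0.028], [0.156, -0.006, -0.988]] q [ 1.32 -0.   -0.76  1.99 -0.07  1.01 -1.2 ]
total tool shift mm [-4.   1.2 50. ]
```

```bash
python3 -m inch '[[0,-3,2,15,0],[0,-4,1,30,0],[0,-4,0,25,0],[0,-2,0,12,0],[0,0,0,0,0]]'; python3 go.py .442 -.2763 .021
```

```text
time: 71.0
position: [0.4383, -0.273, 0.0225]
tool_rot: [3.104, -0.332, 0.244]
ft_force: [-0.3, -0.2, 0.0]
grip_width: 0.499
t 71.0 pos [ 0.4383 -0.273   0.0225] F [-0.3 -0.2  0. ] w 0.499
[[0.965, -0.211, 0.154], [-0.209, -0.977, -0.027], [0.156, -0.006, -0.988]] q [ 1.29  0.14 -0.77  2.08  0.05  0.82 -1.29]
total tool shift mm [4.  2.5 2.1]
```

```bash
python3 -m inch '[[0,4,3,1,0],[0,0,0,0,0]]'; python3 -m inch '[[-1,0,0,0,0],[-1,0,0,0,0],[-1,0,0,0,0],[-1,0,0,0,0]]' 30; python3 -m inch '[[-1,0.5,0,-3,0],[-1,0.5,0,-3,0]]'; python3 -m inch '[[-1,0.5,0,-3,0],[-1,0.5,0,-3,0]]'
```

```text
time: 71.25
position: [0.4431, -0.2778, 0.0235]
tool_rot: [3.102, -0.331, 0.247]
ft_force: [-0.2, 0.5, -0.2]
grip_width: 0.498
time: 71.75
position: [0.444, -0.2782, 0.0247]
tool_rot: [3.1, -0.331, 0.25]
ft_force: [0.6, 0.8, -1.1]
grip_width: 0.267
time: 72.0
position: [0.444, -0.2782, 0.0305]
tool_rot: [3.1, -0.331, 0.251]
ft_force: [2.4, -1.4, -5.2]
grip_width: 0.265
time: 72.25
position: [0.4439, -0.2782, 0.0367]
tool_rot: [3.101, -0.331, 0.251]
ft_force: [2.6, -1.0, -5.7]
grip_width: 0.265
```

```bash
python3 -m inch '[[-1,0.3,0,-2,0]]'; python3 -m inch '[[-1,0.3,0,-2,0]]';python3 -m inch '[[-1,0.3,0,-2,0]]'
```

```text
time: 72.38
position: [0.4439, -0.2783, 0.0389]
tool_rot: [3.1, -0.331, 0.251]
ft_force: [5.4, -2.4, -17.1]
grip_width: 0.267
time: 72.5
position: [0.4439, -0.2781, 0.0392]
tool_rot: [3.101, -0.331, 0.253]
ft_force: [11.8, -4.7, -23.0]
grip_width: 0.266
time: 72.62
position: [0.4437, -0.2781, 0.0395]
tool_rot: [3.101, -0.331, 0.255]
ft_force: [11.9, -6.8, -25.7]
grip_width: 0.267
```

End stop reached (14 mm of travel, force rising). Release, back off and check everything.

```bash
python3 -m inch '[[0,0,0,0,0],[0,0,0,0,0],[0,0,0,0,0],[0,0,0,0,0]]'; python3 -m inch '[[0,2,0,-15,0],[0,4,0,-30,0],[0,4,0,-30,0],[0,0,0,-25,0],[0,0,0,0,0]]' >/dev/null; python3 -c "
from caps import *
for n in('wrist','side'): caps(n,(50,90,25),(78,255,255))
caps('top')
im=shot('top')
P=cloud(im)
for nm,x,y,lo,hi in(('dish',.5247,-.371,.02,.05),('pot',.443,-.156,.02,.06)):
    m=(P[...,2]>lo)&(P[...,2]<hi)&(abs(P[...,0]-x)<.035)&(abs(P[...,1]-y)<.035);T=P[m];print(nm,len(T),((T.min(0)+T.max(0))/2).round(4) if len(T) else '',T[:,2].max() if len(T) else '')
for c,a,Q in blobs(im,(80,90,50),(100,255,255),50): print('teal',a,np.median(Q,0).round(4))
im=shot('side')
for c,a,Q in blobs(im,(80,90,50),(100,255,255),50): print('teal side',c,a,np.median(Q,0).round(4))
a=cv2.imread('pics/side0.png')[135:200,255:300].astype(int);b=im['color'][135:200,255:300,::-1].astype(int);print('file stand area diff',abs(a-b).mean())
st()
v=np.hstack([cv2.resize(im['color'][140:320,165:290],(400,576)),cv2.resize(ctrl.get_image('top')['color'][150:270,80:400],(400,150))[np.r_[0:150,[149]*426]]]);cv2.imwrite('pics/fin.png',v[...,::-1])"
```

```text
time: 73.12
position: [0.4435, -0.2783, 0.0406]
tool_rot: [3.101, -0.332, 0.253]
ft_force: [-0.8, 0.8, 0.3]
grip_width: 0.491
wrist [257. 208.] 574 z95 0.0951 topmid [ 0.4388 -0.2763]
side [209. 247.] 103 z95 0.0963 topmid [ 0.4345 -0.2781]
side [210. 271.] 36 z95 0.0349 topmid [ 0.4342 -0.2966]
top [149. 144.] 421 z95 0.0831 topmid [0.6994 0.2734]
top [122. 207.] 41 z95 0.0737 topmid [0.5165 0.3377]
top [153. 208.] 41 z95 0.0747 topmid [0.5152 0.2488]
top [170. 222.] 43 z95 0.0737 topmid [0.477  0.1992]
top [116. 233.] 42 z95 0.0732 topmid [0.4433 0.3495]
top [148. 233.] 43 z95 0.0728 topmid [0.4428 0.2605]
dish 103 [ 0.5247 -0.3733  0.0324] 0.040373777110864144
pot 218 [ 0.4424 -0.158   0.0377] 0.04572577486738267
teal 177 [ 0.4447 -0.1553  0.0393]
teal side [208.42957746 234.76760563] 142 [ 0.4397 -0.166   0.0399]
file stand area diff 6.153162393162393
t 74.0 pos [ 0.4365 -0.2756  0.1446] F [-0.1 -0.2  0.1] w 0.5
[[0.965, -0.209, 0.157], [-0.207, -0.978, -0.027], [0.16, -0.007, -0.987]] q [ 1.35 -0.04 -0.76  1.95 -0.11  1.08 -1.15]
```

View pics/fin.png

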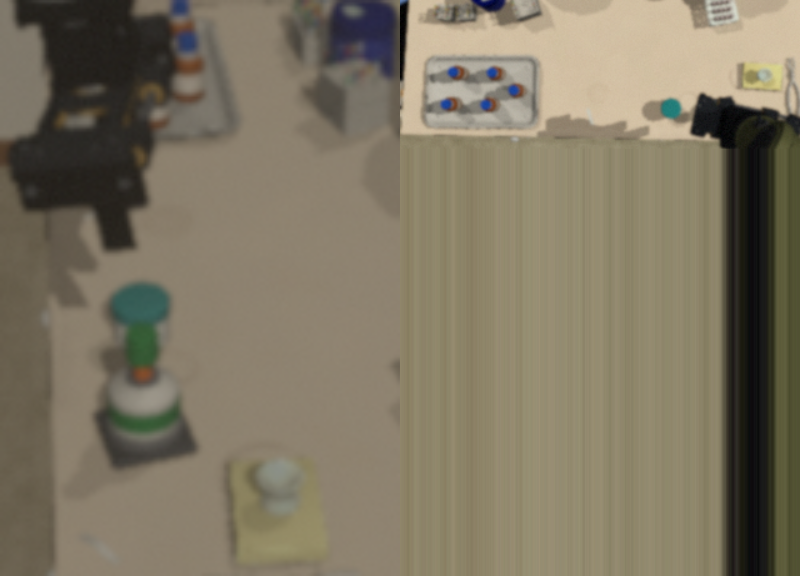

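The final picture shows all five bottles in the tray, the dish upright on the pad, and the orange stem under the raised green cap. The pot has not moved. Handing in.

```bash
python3 -c "
from bench import ctrl
print(ctrl.close_job())"
```

```text
the job is handed in; nothing more can be done
None
```

The job is done and handed in at about 74 s of robot time; no verdict came back.

- **Bottles:** I pressed all five blue caps to their hard stop before lifting any bottle. The presses peaked at 12–19 N, except for one at 26 N. All five now stand upright on the tray floor, carried with a 10 N grip setting.
- **Knocked bottle:** While I was handling the dish, one bottle in the tray was knocked about 2 cm, to the foot of the rim. It stayed upright, so I nudged it back inside with closed fingers before opening the green cap.
- **Dish and green cap:** The dappen dish stands upright within about 3 mm of the middle of the mixing pad. I then pulled the green cap to its end stop.

**Last checks:**
- All five bottles stand at their places in the tray, with cap tops at the pressed-home height for the tray floor.
- The green cap's top rose from 81 to 95 mm, matching its 14 mm travel.
- The cement pot is within about 1 mm of where it started.
- The file stand showed no visible change, but I compared that only by picture.

**Readings that disagreed:**
- **TCP height:** the state reads about 35 mm lower than the real fingertips. I found this with the depth camera and confirmed it by contact, so I worked with the corrected height.
- **Tool tilt:** the tool slowly tilted by about 9° during the run. I turned the jaws so the grips were not affected.
- **Side camera:** it places things about 4 mm off the other two in x. I used the wrist and top cameras for positions.

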